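# Load painted lids into the banding-wheel jig, unlock it and turn it once

## Task

While the yellow locking link still holds the banding wheel, put every painted lid into a pocket of the jig on the wheel: slip one end under the blue lip, then lower the other end until the lid lies flat and fully home. Then lift the yellow link up off the crank and the post and lay it flat in the wooden tray, fin up, roughly in the middle, and turn the wheel by its red crank through one full turn, either way, so that the crank ends beside the post again. Let go with all lids still home, and leave the other pots and the brush as they stand.

Things in the scene. Friction and masses are not known exactly. Their poses are not given: they have to be found in the camera images.
- lid0_mid (a point): cream stoneware box lid, brown painted border: plate 80 (x) x 40 (y) x 6 mm with a solid bar knob in the middle, 36 (x) x 12 (y) mm, 26 mm high; about 80 g. Point: its centre, 16 mm above the underside, inside the knob; z up when right way up; same after a half turn about z. Three or four lids are present (absent: None), lying on the bench at the start.
- lid1_mid (a point): cream stoneware box lid, brown painted border: plate 80 (x) x 40 (y) x 6 mm with a solid bar knob in the middle, 36 (x) x 12 (y) mm, 26 mm high; about 80 g. Point: its centre, 16 mm above the underside, inside the knob; z up when right way up; same after a half turn about z. Three or four lids are present (absent: None), lying on the bench at the start.
- lid2_mid (a point): cream stoneware box lid, brown painted border: plate 80 (x) x 40 (y) x 6 mm with a solid bar knob in the middle, 36 (x) x 12 (y) mm, 26 mm high; about 80 g. Point: its centre, 16 mm above the underside, inside the knob; z up when right way up; same after a half turn about z. Three or four lids are present (absent: None), lying on the bench at the start.
- lid3_mid (a point): cream stoneware box lid, brown painted border: plate 80 (x) x 40 (y) x 6 mm with a solid bar knob in the middle, 36 (x) x 12 (y) mm, 26 mm high; about 80 g. Point: its centre, 16 mm above the underside, inside the knob; z up when right way up; same after a half turn about z. Three or four lids are present (absent: None), lying on the bench at the start.
- pocket0 (a point): pocket in the plywood jig on the wheel, for one lid, any lid. Point: where a lid's centre lies when fully home, 16 mm above the pocket floor. x: from the lip end to the open end; z up. Cavity 85 (x) x 44 (y) mm, four pockets 50 mm apart along y; side walls and +x end wall 6 mm high. Turns with the wheel. Lip: see wheel_top.
- pocket1 (a point): pocket in the plywood jig on the wheel, for one lid, any lid. Point: where a lid's centre lies when fully home, 16 mm above the pocket floor. x: from the lip end to the open end; z up. Cavity 85 (x) x 44 (y) mm, four pockets 50 mm apart along y; side walls and +x end wall 6 mm high. Turns with the wheel. Lip: see wheel_top.
- pocket2 (a point): pocket in the plywood jig on the wheel, for one lid, any lid. Point: where a lid's centre lies when fully home, 16 mm above the pocket floor. x: from the lip end to the open end; z up. Cavity 85 (x) x 44 (y) mm, four pockets 50 mm apart along y; side walls and +x end wall 6 mm high. Turns with the wheel. Lip: see wheel_top.
- pocket3 (a point): pocket in the plywood jig on the wheel, for one lid, any lid. Point: where a lid's centre lies when fully home, 16 mm above the pocket floor. x: from the lip end to the open end; z up. Cavity 85 (x) x 44 (y) mm, four pockets 50 mm apart along y; side walls and +x end wall 6 mm high. Turns with the wheel. Lip: see wheel_top.
- wheel (a joint): turning angle of the banding wheel (aluminium disc 300 mm across, upright axis), rad: 0 at the start, growing anticlockwise seen from above, limits -7.5 and 7.5; stays where it is left; about 1.5 N at the crank turns it.
- wheel_top (a point): centre of the wheel's top face, on its axis, 60 mm above the bench (pocket floor level); turns with the wheel. A blue lip at the pockets' -x ends overhangs the first 13 mm of each cavity; its underside is 12.5 mm, its top 16.5 mm above the floor. A level lid is too long to drop in past it: slide one end under with the other raised 10 to 17 degrees, then lower that.
- crank (a point): red upright round crank grip on the wheel, 16 mm across, 125 mm from the axis (at +y of the wheel_top frame), reaching from 6 to 66 mm above the wheel's top; this point is on its centre line, 18 mm below its top end. The grip spins freely about its own axis, so a hand holding it need not turn.
- post (a point): fixed steel locking post on the wheel's foot, outside the wheel: 14 mm across, 195 mm from the axis, this point is at its top end, 100 mm above the bench. The crank stands beside it at the start.
- link_mid (a point): yellow locking link: bar 105 (x) x 35 (y) x 8 mm, 21 mm square windows 70 mm apart, upright fin on its middle 32 (x) x 12 (y) mm, 30 mm high; 140 g. Point: its centre, 19 mm above the underside. At the start it hangs level over crank and post, a window on each, underside 66 mm above the bench on collars; it must rise 62 mm to clear the crank.
- lock (a point): point half-way between the crank and the fixed post where the locking link's centre is while it hangs there and locks the wheel; fixed to the foot.
- tray_in (a point): open light wood tray 110 (x) x 160 (y) x 28 mm outside, 5 mm walls and bottom, fixed to the bench; this point is the centre of its inner floor, its long side along y.
- bowl: bystander, leave it alone: small cream bowl, 72 mm across, 40 mm tall; origin at the centre of its underside.
- slipjar: bystander, leave it alone: closed terracotta jar with a white cap, 56 mm across, 75 mm tall; origin at the centre of its underside.
- brush: bystander, leave it alone: paint brush lying flat; origin on its underside near its middle, the handle to -x of its frame.
- plate: bystander, leave it alone: cream saucer, 104 mm across, 16 mm tall; origin at the centre of its underside.
- mug: bystander, leave it alone: blue mug, 76 mm across, 85 mm tall; origin at the centre of its underside.
- pot: bystander, leave it alone: small cream vase-like pot, 80 mm across, 58 mm tall; origin at the centre of its underside.
Not all that is in view belongs to the job. Leave any turquoise look-alike of the part that bears lid3_mid alone.

How it is judged (in metres and radians):
On the way, in this order (a step that is already met when the one before it is completed fails the run):
1. all lids are home in pockets, under the lip and flat, while the link still locks the wheel (((distance between lid0_mid and pocket0 below 0.006 m and angle between the z axis of lid0_mid and the z axis of pocket0, either way round below 0.06 rad and angle between the x axis of lid0_mid and the x axis of pocket0, either way round below 0.12 rad) or (distance between lid0_mid and pocket1 below 0.006 m and angle between the z axis of lid0_mid and the z axis of pocket1, either way round below 0.06 rad and angle between the x axis of lid0_mid and the x axis of pocket1, either way round below 0.12 rad) or (distance between lid0_mid and pocket2 below 0.006 m and angle between the z axis of lid0_mid and the z axis of pocket2, either way round below 0.06 rad and angle between the x axis of lid0_mid and the x axis of pocket2, either way round below 0.12 rad) or (distance between lid0_mid and pocket3 below 0.006 m and angle between the z axis of lid0_mid and the z axis of pocket3, either way round below 0.06 rad and angle between the x axis of lid0_mid and the x axis of pocket3, either way round below 0.12 rad)) and ((distance between lid1_mid and pocket0 below 0.006 m and angle between the z axis of lid1_mid and the z axis of pocket0, either way round below 0.06 rad and angle between the x axis of lid1_mid and the x axis of pocket0, either way round below 0.12 rad) or (distance between lid1_mid and pocket1 below 0.006 m and angle between the z axis of lid1_mid and the z axis of pocket1, either way round below 0.06 rad and angle between the x axis of lid1_mid and the x axis of pocket1, either way round below 0.12 rad) or (distance between lid1_mid and pocket2 below 0.006 m and angle between the z axis of lid1_mid and the z axis of pocket2, either way round below 0.06 rad and angle between the x axis of lid1_mid and the x axis of pocket2, either way round below 0.12 rad) or (distance between lid1_mid and pocket3 below 0.006 m and angle between the z axis of lid1_mid and the z axis of pocket3, either way round below 0.06 rad and angle between the x axis of lid1_mid and the x axis of pocket3, either way round below 0.12 rad)) and ((distance between lid2_mid and pocket0 below 0.006 m and angle between the z axis of lid2_mid and the z axis of pocket0, either way round below 0.06 rad and angle between the x axis of lid2_mid and the x axis of pocket0, either way round below 0.12 rad) or (distance between lid2_mid and pocket1 below 0.006 m and angle between the z axis of lid2_mid and the z axis of pocket1, either way round below 0.06 rad and angle between the x axis of lid2_mid and the x axis of pocket1, either way round below 0.12 rad) or (distance between lid2_mid and pocket2 below 0.006 m and angle between the z axis of lid2_mid and the z axis of pocket2, either way round below 0.06 rad and angle between the x axis of lid2_mid and the x axis of pocket2, either way round below 0.12 rad) or (distance between lid2_mid and pocket3 below 0.006 m and angle between the z axis of lid2_mid and the z axis of pocket3, either way round below 0.06 rad and angle between the x axis of lid2_mid and the x axis of pocket3, either way round below 0.12 rad)) and ((distance between lid3_mid and pocket0 below 0.006 m and angle between the z axis of lid3_mid and the z axis of pocket0, either way round below 0.06 rad and angle between the x axis of lid3_mid and the x axis of pocket0, either way round below 0.12 rad) or (distance between lid3_mid and pocket1 below 0.006 m and angle between the z axis of lid3_mid and the z axis of pocket1, either way round below 0.06 rad and angle between the x axis of lid3_mid and the x axis of pocket1, either way round below 0.12 rad) or (distance between lid3_mid and pocket2 below 0.006 m and angle between the z axis of lid3_mid and the z axis of pocket2, either way round below 0.06 rad and angle between the x axis of lid3_mid and the x axis of pocket2, either way round below 0.12 rad) or (distance between lid3_mid and pocket3 below 0.006 m and angle between the z axis of lid3_mid and the z axis of pocket3, either way round below 0.06 rad and angle between the x axis of lid3_mid and the x axis of pocket3, either way round below 0.12 rad)) and distance between link_mid and lock below 0.015 m), for 0.3 s.
2. the link lies in the tray, and the wheel has not yet been turned (horizontal distance between link_mid and tray_in below 0.035 m and z of link_mid in the frame of tray_in below 0.028 m and angle between link_mid's own z axis and vertical below 0.15 rad and value of joint wheel between -0.6 and 0.6 rad), for 0.2 s.
3. the wheel has been turned a full turn ((value of joint wheel between 5.95 and 6.62 rad or value of joint wheel between -6.62 and -5.95 rad)), for 0.2 s.
At the end, for the whole second after the job is handed in: Every lid present is home in a pocket (centre within 6 mm of the pocket's point, flat within 3.4 degrees, along the pocket within 7 degrees); the link lies flat, fin up, in the tray within 35 mm of its middle; the wheel stands at one full turn from its start, either way, within 19 degrees, at rest (((distance between lid0_mid and pocket0 below 0.006 m and angle between the z axis of lid0_mid and the z axis of pocket0, either way round below 0.06 rad and angle between the x axis of lid0_mid and the x axis of pocket0, either way round below 0.12 rad) or (distance between lid0_mid and pocket1 below 0.006 m and angle between the z axis of lid0_mid and the z axis of pocket1, either way round below 0.06 rad and angle between the x axis of lid0_mid and the x axis of pocket1, either way round below 0.12 rad) or (distance between lid0_mid and pocket2 below 0.006 m and angle between the z axis of lid0_mid and the z axis of pocket2, either way round below 0.06 rad and angle between the x axis of lid0_mid and the x axis of pocket2, either way round below 0.12 rad) or (distance between lid0_mid and pocket3 below 0.006 m and angle between the z axis of lid0_mid and the z axis of pocket3, either way round below 0.06 rad and angle between the x axis of lid0_mid and the x axis of pocket3, either way round below 0.12 rad)) and ((distance between lid1_mid and pocket0 below 0.006 m and angle between the z axis of lid1_mid and the z axis of pocket0, either way round below 0.06 rad and angle between the x axis of lid1_mid and the x axis of pocket0, either way round below 0.12 rad) or (distance between lid1_mid and pocket1 below 0.006 m and angle between the z axis of lid1_mid and the z axis of pocket1, either way round below 0.06 rad and angle between the x axis of lid1_mid and the x axis of pocket1, either way round below 0.12 rad) or (distance between lid1_mid and pocket2 below 0.006 m and angle between the z axis of lid1_mid and the z axis of pocket2, either way round below 0.06 rad and angle between the x axis of lid1_mid and the x axis of pocket2, either way round below 0.12 rad) or (distance between lid1_mid and pocket3 below 0.006 m and angle between the z axis of lid1_mid and the z axis of pocket3, either way round below 0.06 rad and angle between the x axis of lid1_mid and the x axis of pocket3, either way round below 0.12 rad)) and ((distance between lid2_mid and pocket0 below 0.006 m and angle between the z axis of lid2_mid and the z axis of pocket0, either way round below 0.06 rad and angle between the x axis of lid2_mid and the x axis of pocket0, either way round below 0.12 rad) or (distance between lid2_mid and pocket1 below 0.006 m and angle between the z axis of lid2_mid and the z axis of pocket1, either way round below 0.06 rad and angle between the x axis of lid2_mid and the x axis of pocket1, either way round below 0.12 rad) or (distance between lid2_mid and pocket2 below 0.006 m and angle between the z axis of lid2_mid and the z axis of pocket2, either way round below 0.06 rad and angle between the x axis of lid2_mid and the x axis of pocket2, either way round below 0.12 rad) or (distance between lid2_mid and pocket3 below 0.006 m and angle between the z axis of lid2_mid and the z axis of pocket3, either way round below 0.06 rad and angle between the x axis of lid2_mid and the x axis of pocket3, either way round below 0.12 rad)) and ((distance between lid3_mid and pocket0 below 0.006 m and angle between the z axis of lid3_mid and the z axis of pocket0, either way round below 0.06 rad and angle between the x axis of lid3_mid and the x axis of pocket0, either way round below 0.12 rad) or (distance between lid3_mid and pocket1 below 0.006 m and angle between the z axis of lid3_mid and the z axis of pocket1, either way round below 0.06 rad and angle between the x axis of lid3_mid and the x axis of pocket1, either way round below 0.12 rad) or (distance between lid3_mid and pocket2 below 0.006 m and angle between the z axis of lid3_mid and the z axis of pocket2, either way round below 0.06 rad and angle between the x axis of lid3_mid and the x axis of pocket2, either way round below 0.12 rad) or (distance between lid3_mid and pocket3 below 0.006 m and angle between the z axis of lid3_mid and the z axis of pocket3, either way round below 0.06 rad and angle between the x axis of lid3_mid and the x axis of pocket3, either way round below 0.12 rad)) and horizontal distance between link_mid and tray_in below 0.035 m and z of link_mid in the frame of tray_in below 0.028 m and angle between link_mid's own z axis and vertical below 0.15 rad and (value of joint wheel between 5.95 and 6.62 rad or value of joint wheel between -6.62 and -5.95 rad) and velocity of joint wheel between -0.05 and 0.05 rad/s); the robot touches nothing.
It fails at once if a bystander pot or the brush is shifted by more than 5 cm or tipped over (distance of any of bowl, slipjar, brush, plate, mug, pot from where it was at the start of the episode above 0.05 m or angle between any of bowl, slipjar, plate, mug, pot's own z axis and vertical above 0.6 rad).
Of lid0, lid1, lid2, lid3 only 3 to 4 are there at a start; the rules pass over those that are not, and their reading is None.
At some moment in a run one of lid0, lid1, lid2, lid3 may be knocked a few centimetres aside while the robot is not near it.
Once in a run the grip may slacken for a moment while it holds something.
It also fails if it takes over 210 s, if anything falls off the work surface, if the arm or the gripper's body presses on something with over 40 N, if the wrist force passes 120 N, or if a joint passes its speed limit or range.

## Robot

A 7-joint arm with a two-finger parallel gripper is mounted at the origin on the work surface. World frame = base frame: x ahead of the robot, y to its left, z up, the work surface at z = 0. Lengths are in mm, angles in rad, forces in N, time in s.
With the tool pointing down it reaches from about 400 to 850 mm from the base axis. Payload 4.5 kg.
Tool frame: the origin (TCP) lies midway between the tips of the shut fingers; the grasp point (between the pads) lies 19 mm behind it (grip_point_offset is the distance from the TCP to the grasp point, in mm); z points along the fingers, y is the line along which they close (so a half turn about z gives the same grasp; the last joint's range is limited). The gripper opens to 85 mm and grips with 20 to 120 N. Pads are 22 mm wide; open, the fingers measure 114 mm over their backs; the gripper's body (76 mm by 85 mm) begins 54 mm behind the grasp point. The pads swing forward as they close: fully open they stand 13 mm farther back than shut.
Start: joints at [1.16, 0.689, -0.195, 1.565, 0.157, 0.902, -0.215], TCP at [268.954, -564.197, 231.317] pointing down, gripper open.
Joint ranges: [-3.01, 3.01], [-0.46, 2.08], [-1.47, 1.51], [0.13, 2.56], [-1, 4.14], [0.04, 2.09], [-2.66, 2.66]. Speed limits (rad/s): [2.57, 2.57, 3.14, 3.14, 3.14, 3.14, 3.14].

## Interface

Orientations are given as [roll, pitch, yaw] about the fixed x, y, z axes, in that order (R = Rz(yaw) Ry(pitch) Rx(roll)).
In Python, from plant import get_obs, get_image, finish_job, grip_point_offset gives the robot as it stands.
- The arm moves only by the shell command python3 -m jog 'ROWS' [FORCE]. ROWS is text: rows parted by semicolons, each of 7 numbers parted by spaces: the opening, from -1 (shut) to 1 (fully open), then the shift along the world's x, y, z each as a share of 5 cm, from -1 to 1, then the turn, a rotation vector about the world's x, y, z each as a share of 4 degrees, from -1 to 1. A call has 1 to 5 rows; each row shifts and turns the commanded pose from where the row before left it; what a row does not reach is not made up. A row lasts 1/10 s, in which the tool goes at most 50 mm and 8.59 degrees, less where a joint would pass 70% of its speed; a pose out of reach is approached as far as the arm can. A call with a number of a shift or a turn outside -1 to 1 is refused whole. A call with a gripper value outside its range is refused whole. The fingers move at their own pace and stop on an object; FORCE is the grip in N (left out, the last holds). Time passes only in rows, so rows that do not move let the fingers close. It gives the time, the measured TCP pose, the force, the opening and the grip force at its end, in the units of the state.
- get_obs(): the state, without advancing time (a new reading comes with each control period).
- get_image(name): name is "side" or "top" or "wrist"; returns a dict with "frame" (400x640x3 uint8, red, green, blue), "K" (3x3 intrinsics, pixels), "distortion" ([k1, k2, p1, p2, k3] as OpenCV has them; the pictures are not rectified), "extrinsics" (4x4, takes a point from camera to world coordinates); the wrist camera has in their place "mount" (4x4, takes a point from camera to tool coordinates, whose origin is the TCP and whose axes are the flange's). Camera axes: x right, y down, z forward; pixel columns grow to the right and rows downward; lengths in mm; the calibration is good to about 2 mm. A picture is of the moment at which its call begins: read the wrist's pose just before it. There is no depth.
- finish_job(): hands the job in; it is judged then, once.
The state is a dict: "time_s": time; "q": joint angles; "qvel": joint speeds; "effort": joint torques, N m; "ee_pos": TCP position; "tool_rot": TCP orientation; "ft_force": force on the tool from outside, world axes, zero at the start; "wrist_torque": the same for the moment, N m; "grip_width": finger opening in mm; "grip_force": force on a finger pad.
Only numpy, scipy, OpenCV 4.12 (cv2) and the standard library are available. Lean on these libraries where they do the work, as an engineer would, in place of code of your own. Each camera call takes 0.05 s, during which the arm holds its last target. There are 200 camera calls.

## Working session

There is one attempt and no reset: what is moved stays moved. The work goes in short steps, Python scripts to look and compute and a shell command to move; the robot and the scene stay as the last step left them, time stands still between calls to the robot, and variables do not carry over. Pictures are saved under pics/ and viewed, at most 15 in all, crops included, and the job is handed in when it is done.

```bash
mkdir -p pics; ls
python3 - <<'E'
from plant import *
import cv2
print(get_obs(), grip_point_offset)
for n in ("side","top"):
    d=get_image(n); cv2.imwrite(f"pics/{n}0.png",d["frame"][:,:,::-1]); print(n,d["K"],d["distortion"],d["extrinsics"])
d=get_image("wrist"); print(d["mount"],d["K"],d["distortion"])
E
```

```text
pics
{'time_s': 0.0, 'q': array([ 1.15983048,  0.68998388, -0.19449947,  1.56633497,  0.1572805 ,
        0.90251214, -0.21509001]), 'qvel': array([-0.00014693,  0.00072554,  0.0009955 , -0.00054005, -0.0011421 ,
       -0.0003762 , -0.00016252]), 'effort': array([-6.15973227e-05, -5.39598870e+01, -1.26598846e+00, -1.58538562e+01,
        9.20807157e-03,  9.56566451e-03,  2.37550566e-06]), 'ee_pos': array([ 268.57556289, -563.63267752,  230.48616433]), 'tool_rot': array([-3.13974755e+00,  1.29973549e-04,  4.44835953e-01]), 'ft_force': array([ 0.19670567, -0.06522678, -0.46910649]), 'wrist_torque': array([0.03396488, 0.01862555, 0.03762443]), 'grip_force': 0.0, 'grip_width': 85.3089449845567} 18.700000000000003
side [[423.09389162   0.         316.27269892]
 [  0.         423.09389162 206.22512084]
 [  0.           0.           1.        ]] [-0.01956242  0.          0.          0.          0.        ] [[-9.59761625e-01 -1.55258946e-01  2.33992056e-01  2.62832844e+02]
 [-2.80092969e-01  4.69515693e-01 -8.37318901e-01  1.03137344e+03]
 [ 2.01383080e-02 -8.69166079e-01 -4.94110084e-01  7
[... 292 characters left out ...]
91698221e-01  1.25582591e-01  3.83971927e+02]
 [-9.99581613e-01 -2.84877168e-02 -5.00493734e-03 -7.01175587e+00]
 [ 8.54094875e-03 -1.25391741e-01 -9.92070544e-01  1.55653373e+03]
 [ 0.00000000e+00  0.00000000e+00  0.00000000e+00  1.00000000e+00]]
[[-2.93360380e-04 -9.57674482e-01 -2.87853262e-01  7.26155310e+01]
 [ 9.99999531e-01 -1.51694622e-05 -9.68663108e-04 -9.93061192e-01]
 [ 9.23297361e-04 -2.87853411e-01  9.57674037e-01 -1.42621159e+02]
 [ 0.00000000e+00  0.00000000e+00  0.00000000e+00  1.00000000e+00]] [[282.11748984   0.         320.48676145]
 [  0.         282.11748984 198.03784001]
 [  0.           0.           1.        ]] [0.01465959 0.         0.         0.         0.        ]
```

View pics/top0.png

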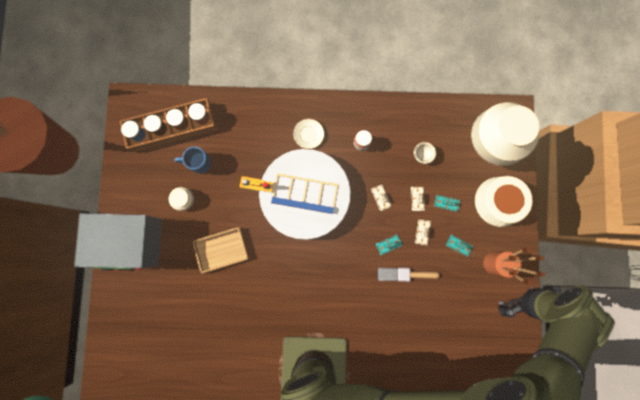

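View pics/side0.png

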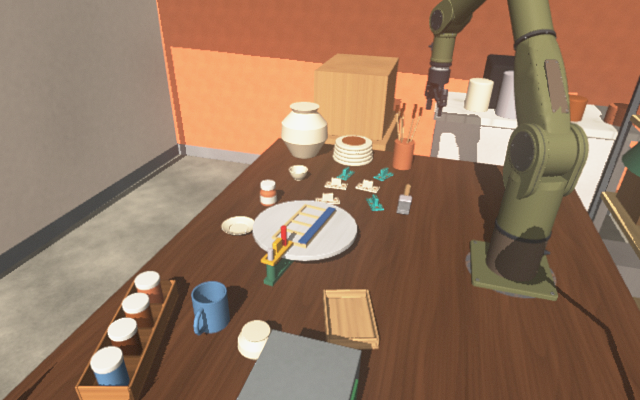

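The top view shows the wheel at (305,193), with the jig and its blue lip on the lower side. The link is at (258,185), on the crank and post, and the tray is at (220,250). There are three cream lids at (381,197), (417,199) and (423,232). The turquoise look-alikes are at (447,203), (388,244) and (459,245). The brush is at (405,274). The cream ones with a brown border fit the description, so I'll confirm that in a crop.

```bash
cat > h.py <<'E'
import numpy as np, cv2
from scipy.spatial.transform import Rotation as R
from plant import *
def cam(n):
    o=get_obs(); d=get_image(n)
    if n=="wrist":
        T=np.eye(4); T[:3,:3]=R.from_euler("xyz",o["tool_rot"]).as_matrix(); T[:3,3]=o["ee_pos"]; d["extrinsics"]=T@d["mount"]
    return d
def ray(d,uv,z):
    p=cv2.undistortPoints(np.float64(uv).reshape(-1,1,2),d["K"],np.array(d["distortion"]))[:,0]
    E=d["extrinsics"]; v=np.c_[p,np.ones(len(p))]@E[:3,:3].T
    return E[:3,3]+v*((z-E[2,3])/v[:,2])[:,None]
def proj(d,P):
    E=np.linalg.inv(d["extrinsics"])
    return cv2.projectPoints(np.float64(P).reshape(-1,1,3),E[:3,:3],E[:3,3],d["K"],np.array(d["distortion"]))[0][:,0]
E
python3 - <<'E'
from h import *
d=cam("top"); f=d["frame"][:,:,::-1]
a=cv2.resize(f[180:270,360:480],None,fx=5,fy=5,interpolation=2)
b=cv2.resize(f[150:275,195:345],None,fx=4.5,fy=4.5,interpolation=2)
cv2.imwrite("pics/a.png",a); cv2.imwrite("pics/b.png",b)
hsv=cv2.cvtColor(np.ascontiguousarray(d["frame"]),cv2.COLOR_RGB2HSV)
m=((hsv[...,2]>150)&(hsv[...,1]<110)).astype(np.uint8); m[:180]=0;m[250:]=0;m[:,:365]=0;m[:,440:]=0
n,l,s,c=cv2.connectedComponentsWithStats(m)
for i in range(1,n):
    if s[i,4]>40:
        r=cv2.minAreaRect(np.argwhere(l==i)[:,::-1].astype(np.float32)); bx=cv2.boxPoints(r)
        print(c[i],s[i,4],ray(d,[r[0]],6)[0].round(),ray(d,bx,6)[:,:2].round().tolist())
print("wheel",ray(d,[(305,193)],60),"tray",ray(d,[(220,250)],20),"link",ray(d,[(258,185)],74))
E
```

```text
[380.09967846 197.14469453] 311 [ 570. -213.    6.] [[600.0, -174.0], [620.0, -216.0], [540.0, -252.0], [521.0, -210.0]]
[416.894081   198.05919003] 321 [ 571. -338.    6.] [[612.0, -313.0], [616.0, -358.0], [531.0, -363.0], [527.0, -318.0]]
[422.00308642 231.48765432] 324 [ 457. -356.    6.] [[418.0, -326.0], [502.0, -340.0], [496.0, -386.0], [412.0, -371.0]]
wheel [[570.64273708  44.23049044  60.        ]] tray [[376.14722797 322.37043067  20.        ]] link [[590.89907967 198.59109337  74.        ]]
```

View pics/a.png

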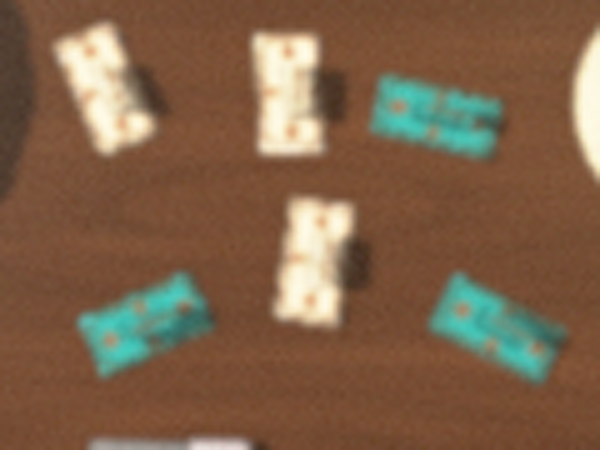

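View pics/b.png

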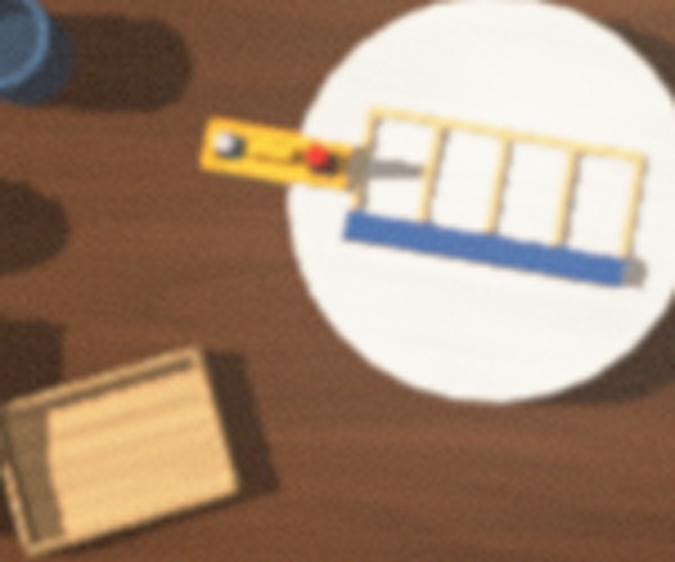

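The crops confirm three cream lids with a brown pattern; the turquoise ones are look-alikes. The jig's lip faces the robot, and the crank and post are at its left end. Next I'll compute the jig and tray geometry.

Run:
```python
from h import *
d=cam("top"); s=lambda p:np.array(p)/4.5+[195,150]-0.4
f=np.ascontiguousarray(d["frame"])
hsv=cv2.cvtColor(f,cv2.COLOR_RGB2HSV)
m=((hsv[...,2]>170)&(hsv[...,1]<60)).astype(np.uint8); m[:,:250]=0;m[:,365:]=0;m[:150]=0;m[245:]=0
P=np.argwhere(m)[:,::-1]; h=cv2.convexHull(P.astype(np.float32))
w=ray(d,h[:,0],60)[:,:2].astype(np.float32); print("wheel",cv2.minEnclosingCircle(w))
lip=ray(d,s([(350,212),(345,238),(625,262),(622,286)]),76.5)[:,:2]; print("lip",lip.round(1))
print("far wall",ray(d,s([(372,110),(645,157)]),66)[:,:2].round(1))
print("post",ray(d,[s((228,144))],100).round(1),"crank",ray(d,[s((317,157))],126).round(1))
t=ray(d,s([(5,407),(200,347),(240,490),(35,555)]),28)[:,:2]; print("tray",t.round(1),t.mean(0))
```

```text
wheel ((570.440673828125, 47.54259490966797), 151.6104736328125)
lip [[553.3 149.7]
 [534.3 152.5]
 [522.6 -50.7]
 [505.1 -49. ]]
far wall [[630.4 137.8]
 [601.3 -63.8]]
post [[597.1 236.4 100. ]] crank [[585.9 169.2 126. ]]
tray [[406.8 402.8]
 [454.9 261.7]
 [350.8 227. ]
 [299.9 374.1]] [378.11476475 316.39821795]
```

```bash
python3 -m jog '1 .6 .7 -.1 0 0 0;1 .6 .7 -.1 0 0 0;1 .6 .7 -.1 0 0 0;1 .6 .7 -.1 0 0 0;1 .6 .7 -.1 0 0 0' 60; python3 -m jog '1 .6 .7 -.1 0 0 0;1 .6 .7 -.1 0 0 0;1 .6 .7 -.1 0 0 0;1 .6 .7 -.1 0 0 0;1 .6 .7 -.1 0 0 0'; python3 -m jog '1 0 0 0 0 0 0;1 0 0 0 0 0 0;1 0 0 0 0 0 0'
python3 - <<'E'
from h import *
d=cam("wrist"); cv2.imwrite("pics/w1.png",d["frame"][:,:,::-1]); print(proj(d,[[570,-213,26],[571,-338,26],[457,-356,26]]))
E
```

```text
time_s: 0.75
ee_pos: [419.9, -387.7, 206.2]
tool_rot: [3.141, -0.0, 0.445]
ft_force: [1.1, -0.5, 0.3]
grip_width: 85.3
grip_force: 0.0
time_s: 1.25
ee_pos: [570.0, -212.6, 181.1]
tool_rot: [3.141, 0.0, 0.445]
ft_force: [1.5, -0.0, -0.1]
grip_width: 85.5
grip_force: 0.0
time_s: 1.55
ee_pos: [568.0, -215.7, 181.2]
tool_rot: [3.141, 0.002, 0.443]
ft_force: [0.4, -0.7, -1.0]
grip_width: 85.1
grip_force: 0.0
[[320.12897693 180.21356886]
 [420.16402506 225.50500157]
 [385.0339782  308.11782207]]
```

View pics/w1.png

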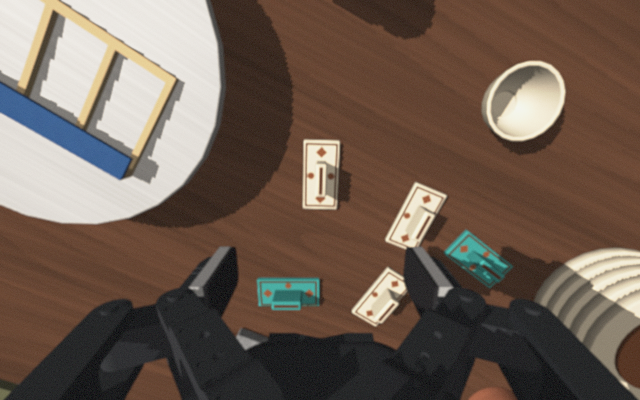

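The wrist view shows lid A at (321,175), lid B at (416,215), lid C at (380,296), the turquoise ones at (289,292) and (480,257), and the jig's near corner at (125,175).

```bash
cat >> h.py <<'E'
def rects(d,z,box=(0,0,640,400),vmin=140,smax=110,amin=300):
    hsv=cv2.cvtColor(np.ascontiguousarray(d["frame"]),cv2.COLOR_RGB2HSV)
    m=((hsv[...,2]>vmin)&(hsv[...,1]<smax)).astype(np.uint8); k=np.zeros_like(m); k[box[1]:box[3],box[0]:box[2]]=1; m*=k
    m=cv2.morphologyEx(m,cv2.MORPH_CLOSE,np.ones((5,5)))
    n,l,s,c=cv2.connectedComponentsWithStats(m)
    for i in range(1,n):
        if s[i,4]>amin:
            r=cv2.minAreaRect(ray(d,np.argwhere(l==i)[:,::-1],z)[:,:2].astype(np.float32))
            b=cv2.boxPoints(r); e=[b[1]-b[0],b[2]-b[1]]; e=max(e,key=np.linalg.norm); a=np.arctan2(e[1],e[0]); a=(a+np.pi/2)%np.pi-np.pi/2
            print(c[i].round(),"ctr",np.round(r[0],1),"size",np.round(r[1],1),"yaw",a.round(3))
E
python3 - <<'E'
from h import *
print(get_obs()["ee_pos"],get_obs()["tool_rot"])
rects(cam("wrist"),6,(290,120,460,340))
E
```

```text
[ 567.8172831  -216.1688197   181.33107084] [3.14079438e+00 1.36729378e-03 4.42125470e-01]
[319. 172.] ctr [ 571.1 -212.3] size [82.2 41.2] yaw 0.413
[414. 216.] ctr [ 572.  -336.8] size [81.9 43. ] yaw 0.049
[380. 297.] ctr [ 456.9 -356.1] size [47.2 82.4] yaw -0.148
```

```bash
python3 -m jog '0 .07 .08 -.7 0 0 -.4;0 0 0 -.7 0 0 0;0 0 0 -.7 0 0 0;0 0 0 -.7 0 0 0;0 0 0 -.3 0 0 0'; python3 -m jog '0 0 0 -.1 0 0 0;0 0 0 0 0 0 0;0 0 0 0 0 0 0'
```

```text
time_s: 2.15
ee_pos: [569.9, -211.0, 23.6]
tool_rot: [-3.139, 0.004, 0.415]
ft_force: [-1.2, 0.5, 0.3]
grip_width: 42.6
grip_force: 0.0
time_s: 2.45
ee_pos: [573.6, -210.9, 22.9]
tool_rot: [3.14, -0.002, 0.416]
ft_force: [-0.5, -0.6, -0.3]
grip_width: 42.8
grip_force: 0.0
```

```bash
python3 -m jog '0 -.03 0 -.1 0 0 0;0 0 -.02 -.1 0 0 0;0 0 0 -.08 0 0 0;0 0 0 0 0 0 0;0 0 0 0 0 0 0'; python3 -m jog '-1 0 0 0 0 0 0;-1 0 0 0 0 0 0;-1 0 0 0 0 0 0;-1 0 0 0 0 0 0;-1 0 0 0 0 0 0' 60;python3 -m jog '-1 0 0 0 0 0 0;-1 0 0 0 0 0 0;-1 0 0 0 0 0 0;-1 0 0 0 0 0 0;-1 0 0 0 0 0 0'
```

```text
time_s: 2.95
ee_pos: [570.9, -211.1, 7.2]
tool_rot: [-3.141, 0.0, 0.417]
ft_force: [-0.3, 0.3, -0.0]
grip_width: 42.7
grip_force: 0.0
time_s: 3.45
ee_pos: [571.3, -211.3, 7.6]
tool_rot: [3.141, -0.001, 0.417]
ft_force: [-0.0, 0.3, 3.7]
grip_width: 10.7
grip_force: 60.7
time_s: 3.95
ee_pos: [571.3, -211.3, 7.7]
tool_rot: [3.141, -0.001, 0.417]
ft_force: [0.1, 0.4, 4.9]
grip_width: 10.4
grip_force: 60.8
```

```bash
python3 -m jog '-1 0 0 .3 0 0 0;-1 0 0 .7 0 0 0;-1 0 0 1 0 0 0;-1 0 0 1 0 0 0;-1 -.3 .5 .2 0 0 -1' 80; python3 -m jog '-1 -.3 .5 0 0 0 -1;-1 -.3 .5 0 0 0 -1;-1 -.3 .5 0 0 0 -1;-1 -.3 .5 0 0 0 -1;-1 -.3 .5 0 0 0 -1';python3 -m jog '-1 -.3 .5 0 0 0 -1;-1 -.3 .5 0 0 0 -1;-1 0 0 0 0 0 0;-1 0 0 0 0 0 0;-1 0 0 0 0 0 0'
python3 - <<'E'
from h import *
d=cam("wrist"); cv2.imwrite("pics/w2.png",d["frame"][:,:,::-1]); o=get_obs(); print(o["ee_pos"],o["tool_rot"])
E
```

```text
time_s: 4.45
ee_pos: [560.7, -191.2, 173.7]
tool_rot: [3.131, -0.011, 0.34]
ft_force: [1.0, 1.0, -0.3]
grip_width: 10.7
grip_force: 78.2
time_s: 4.95
ee_pos: [479.9, -60.1, 167.8]
tool_rot: [-3.141, 0.0, -0.005]
ft_force: [0.8, 0.9, -1.3]
grip_width: 10.5
grip_force: 78.1
time_s: 5.45
ee_pos: [451.6, -11.9, 167.6]
tool_rot: [3.141, -0.001, -0.142]
ft_force: [-0.1, -0.2, -0.7]
grip_width: 10.3
grip_force: 78.1
[451.58704645 -12.16792717 167.55409492] [ 3.14130097e+00 -1.03314155e-03 -1.42890813e-01]
```

View pics/w2.png

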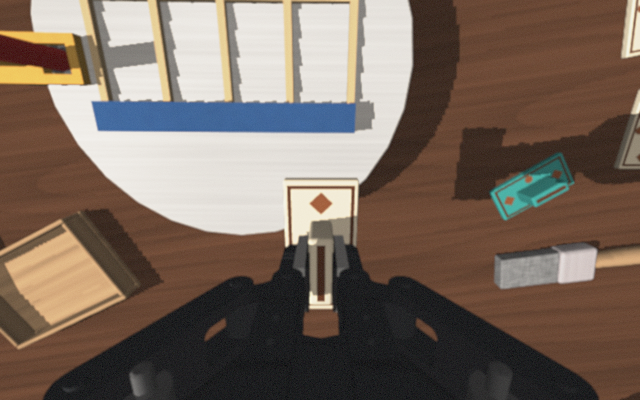

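The lid hangs straight in the gripper, with its far corners at (285,180) and (358,179). The lip spans (92,102) to (355,132), and the walls are visible, so I'll measure the jig from this view.

Run:
```python
from h import *
d=cam("wrist"); f=np.ascontiguousarray(d["frame"]); hsv=cv2.cvtColor(f,cv2.COLOR_RGB2HSV).astype(int)
tan=(hsv[...,0]>10)&(hsv[...,0]<28)&(hsv[...,1]>50)&(hsv[...,2]>150)
a=-0.1425; ex=np.array([np.cos(a),np.sin(a)]); ey=np.array([-np.sin(a),np.cos(a)]); c0=np.array([570.,47])
W=lambda uv,z:np.array([[ (p[:2]-c0)@ex,(p[:2]-c0)@ey] for p in ray(d,uv,z)]).round(1).tolist()
for r in (30,60,85):
    x=np.flatnonzero(tan[r]); x=x[(x>75)&(x<375)]; g=np.split(x,np.flatnonzero(np.diff(x)>2)+1)
    print(r,[(int(k[0]),int(k[-1])) for k in g if len(k)>2], [W([(k.mean(),r)],66)[0] for k in g if len(k)>2])
blue=(hsv[...,0]>100)&(hsv[...,0]<130)&(hsv[...,1]>120)
for c in (130,200,270,330):
    y=np.flatnonzero(blue[:200,c]); print("lip",c,y[0],y[-1],W([(c,y[0]),(c,y[-1])],76.5))
y=55+np.flatnonzero(blue[117,80:370]).astype(int)+25; print("lip ends",W([(y[0],117),(y[-1],117)],76.5))
o=get_obs(); print(o["ee_pos"]); zp=o["ee_pos"][2]-1.5
P=ray(d,[(285,180),(358,179)],zp)[:,:2]-o["ee_pos"][:2]; print("lid corners in wheel axes rel tcp",(P@np.c_[ex,ey]).round(1))
for c in (150,180,210,250):
    print(c,[int(v) for v in np.flatnonzero(tan[:30,c])])
```

```text
30 [(85, 93), (152, 159), (218, 225), (284, 291), (348, 356)] [[23.0, 100.5], [23.4, 50.6], [23.8, 0.6], [23.9, -49.7], [23.9, -98.9]]
60 [(156, 164), (221, 228), (285, 292), (348, 355)] [[2.8, 50.8], [3.1, 0.5], [3.2, -49.7], [3.2, -99.2]]
85 [(76, 82), (97, 104), (161, 167), (223, 230), (285, 292), (347, 354)] [[-15.8, 118.0], [-15.6, 101.0], [-15.3, 50.7], [-15.1, 0.8], [-15.0, -49.1], [-15.1, -99.0]]
lip 130 103 130 [[-29.4, 73.8], [-49.9, 77.8]]
lip 200 103 130 [[-29.2, 19.5], [-49.7, 22.1]]
lip 270 104 130 [[-29.8, -35.2], [-49.6, -34.1]]
lip 330 104 131 [[-29.8, -82.3], [-50.4, -82.5]]
lip ends [[-40.0, 102.3], [-39.6, -100.7]]
[451.5369627  -12.21620038 167.48005302]
lid corners in wheel axes rel tcp [[ 38.7  19.2]
 [ 39.2 -19. ]]
150 [0, 1, 2, 3, 4, 5, 6, 7, 8, 9, 10, 11, 12, 13, 14, 15, 16, 17, 18, 19, 20]
180 []
210 []
250 [0]
```

```bash
python3 -m jog '-1 .62 -.083 0 -.115 -.8 0;-1 .62 -.083 0 -.115 -.8 0;-1 .62 -.083 0 -.115 -.8 0;-1 .62 -.083 0 -.115 -.8 0;-1 0 0 0 0 0 0'; python3 -m jog '-1 0 0 -.4 0 0 0;-1 0 0 -.4 0 0 0;-1 0 0 -.4 0 0 0;-1 0 0 0 0 0 0;-1 0 0 0 0 0 0'
```

```text
time_s: 6.05
ee_pos: [578.1, -29.1, 167.5]
tool_rot: [3.141, -0.23, -0.143]
ft_force: [-0.4, 0.1, -0.1]
grip_width: 10.6
grip_force: 78.1
time_s: 6.55
ee_pos: [574.5, -28.4, 107.3]
tool_rot: [3.141, -0.224, -0.142]
ft_force: [0.9, 0.2, -0.5]
grip_width: 10.9
grip_force: 53.6
```

Grip force dropped briefly, so I'll check the lid before inserting.

```bash
python3 -m jog '-1 0 0 0 0 0 0;-1 0 0 0 0 0 0;-1 0 0 0 0 0 0' 80
python3 - <<'E'
from h import *
d=cam("wrist"); cv2.imwrite("pics/w3.png",d["frame"][:,:,::-1]); o=get_obs(); print(o["ee_pos"],o["tool_rot"])
E
```

```text
time_s: 6.85
ee_pos: [575.4, -27.8, 108.2]
tool_rot: [3.141, -0.227, -0.142]
ft_force: [0.4, -0.3, 0.5]
grip_width: 10.5
grip_force: 82.1
[575.30966395 -27.76226076 108.00937661] [ 3.14143689 -0.22680371 -0.14151065]
```

View pics/w3.png

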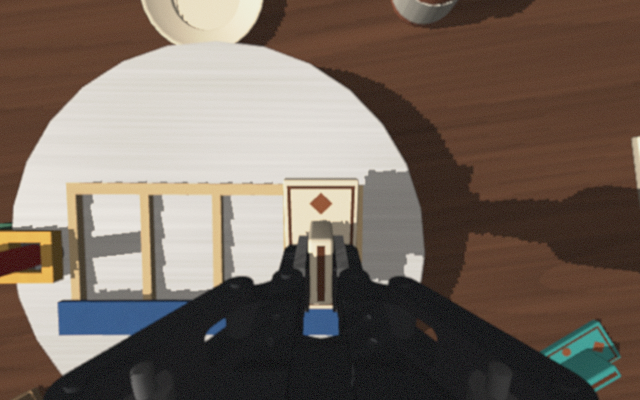

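Image shows the lid unchanged in the grip (far corners still (285,180)/(358,180)), over the last pocket.

```bash
python3 -m jog '-1 0 -.02 -.2 0 0 0;-1 0 0 -.2 0 0 0;-1 0 0 -.14 0 0 0;-1 0 0 0 0 0 0;-1 0 0 0 0 0 0'; for i in 1 2 3 4; do python3 -m jog '-1 0 0 -.02 0 0 0;-1 0 0 0 0 0 0;-1 0 0 0 0 0 0' | egrep 'ee|ft'; done
```

```text
time_s: 7.4
ee_pos: [574.7, -28.8, 79.8]
tool_rot: [3.141, -0.225, -0.142]
ft_force: [-0.9, 0.2, -0.9]
grip_width: 10.5
grip_force: 82.2
ee_pos: [575.1, -28.8, 79.6]
ft_force: [-0.2, -0.4, -0.0]
ee_pos: [575.0, -28.8, 78.3]
ft_force: [0.1, 0.4, -0.8]
ee_pos: [575.2, -28.8, 77.5]
ft_force: [0.1, -0.1, -0.9]
ee_pos: [575.4, -28.8, 76.8]
ft_force: [0.1, -0.2, -0.7]
```

```bash
for i in 1 2 3 4; do python3 -m jog '-1 0 0 -.015 0 0 0;-1 0 0 0 0 0 0;-1 0 0 0 0 0 0' | egrep 'ee|ft'; done
```

```text
ee_pos: [575.6, -28.8, 76.2]
ft_force: [0.5, 0.2, -0.8]
ee_pos: [575.7, -28.8, 76.0]
ft_force: [-1.6, -0.0, 4.7]
ee_pos: [576.2, -29.0, 75.8]
ft_force: [-1.4, -0.1, 8.8]
ee_pos: [576.6, -29.1, 75.7]
ft_force: [-2.5, -0.6, 13.0]
```

```bash
python3 -m jog '-1 0 0 .055 0 0 0;-1 0 0 0 0 0 0;-1 -.08 .011 0 0 0 0;-1 -.08 .011 0 0 0 0;-1 0 0 0 0 0 0'| egrep 'ee|ft'; for i in 1 2; do python3 -m jog '-1 -.05 .007 0 0 0 0;-1 -.03 .005 0 0 0 0;-1 0 0 0 0 0 0;-1 0 0 0 0 0 0' | egrep 'ee|ft'; done
```

```text
ee_pos: [568.8, -27.6, 78.4]
ft_force: [-0.1, 0.1, 0.0]
ee_pos: [566.7, -27.1, 79.7]
ft_force: [0.0, 0.6, -0.4]
ee_pos: [563.7, -26.5, 80.8]
ft_force: [-0.6, -1.0, -0.5]
```

```bash
for i in 1 2 3; do python3 -m jog '-1 0 0 -.015 0 0 0;-1 0 0 0 0 0 0;-1 0 0 0 0 0 0' | egrep 'ee|ft'; done;  python3 - <<'E'
from h import *
d=cam("wrist"); f=d["frame"][:,:,::-1]; cv2.imwrite("pics/w4.png",f[150:360,160:480].repeat(2,0).repeat(2,1)); o=get_obs(); print(o["ee_pos"],o["tool_rot"])
E
```

```text
ee_pos: [563.9, -26.6, 80.1]
ft_force: [0.1, 0.0, -0.3]
ee_pos: [564.1, -26.6, 79.6]
ft_force: [0.4, -0.4, -0.5]
ee_pos: [564.3, -26.5, 79.0]
ft_force: [0.3, -0.2, -0.4]
[564.24838781 -26.55985738  79.02634084] [ 3.13996078 -0.21370966 -0.14165286]
```

View pics/w4.png

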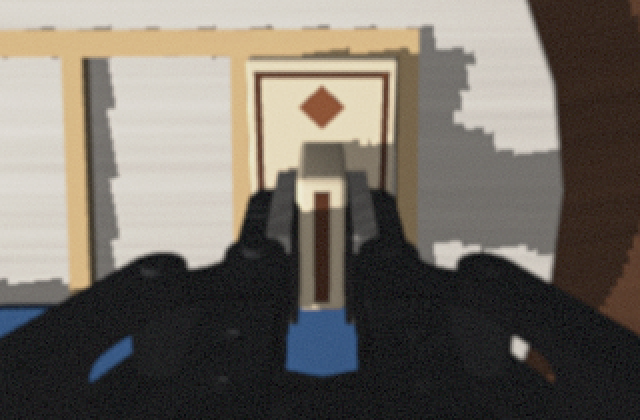

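The crop shows the lid centred between its walls (lid at 248–397, cavity at 247–400), with its far edge just inside the end wall. I'll keep sliding.

```bash
for i in 1 2; do python3 -m jog '-1 -.015 .002 -.02 0 0 0;-1 -.015 .002 0 0 0 0;-1 -.02 .003 0 0 0 0;-1 0 0 0 0 0 0' | egrep 'ee|ft|rot'; done;python3 -m jog '-1 -.01 .001 0 0 0 0;-1 -.01 .001 0 0 0 0;-1 0 0 0 0 0 0' | egrep 'ee|ft|rot'
```

```text
ee_pos: [562.0, -26.1, 78.4]
tool_rot: [3.14, -0.212, -0.143]
ft_force: [0.4, 0.3, -0.1]
ee_pos: [559.6, -25.8, 77.4]
tool_rot: [3.14, -0.212, -0.142]
ft_force: [-0.6, -0.9, -1.1]
ee_pos: [558.7, -25.8, 77.5]
tool_rot: [3.14, -0.213, -0.142]
ft_force: [-0.7, -0.5, -0.8]
```

```bash
for i in 1 2 3 4; do python3 -m jog '-1 .006 -.001 -.021 .054 .378 0;-1 .006 -.001 -.021 .054 .378 0;-1 0 0 0 0 0 0' | egrep 'ee|ft|rot'; done
```

```text
ee_pos: [560.3, -26.0, 75.4]
tool_rot: [3.138, -0.16, -0.141]
ft_force: [0.3, 0.4, -0.9]
ee_pos: [560.4, -26.1, 73.1]
tool_rot: [3.139, -0.107, -0.141]
ft_force: [0.8, -0.1, -1.0]
ee_pos: [560.9, -26.2, 70.9]
tool_rot: [3.139, -0.054, -0.141]
ft_force: [1.0, 0.2, -0.3]
ee_pos: [561.4, -26.3, 68.8]
tool_rot: [3.14, -0.0, -0.141]
ft_force: [0.2, -0.0, -0.5]
```

```bash
for i in 1 2 3; do python3 -m jog '-1 -.005 0 -.018 0 0 0;-1 0 0 0 0 0 0;-1 0 0 0 0 0 0' | egrep 'ee|ft|rot'; done; python3 -m jog '-.3 0 0 0 0 0 0;-.3 0 0 0 0 0 0;-.3 0 0 0 0 0 0;-.3 0 0 0 0 0 0;-.3 0 0 0 0 0 0'; python3 -m jog '-.3 0 0 .2 0 0 0;-.3 0 0 .5 0 0 0;-.3 0 0 .7 0 0 0;-.3 -.5 0 .5 0 0 0;-.3 -1 0 0 0 0 0';python3 -m jog '-.3 -.5 0 0 0 0 0;-.3 0 0 0 0 0 0;-.3 0 0 0 0 0 0';  python3 - <<'E'
from h import *
d=cam("wrist"); f=d["frame"][:,:,::-1]; cv2.imwrite("pics/w5.png",f); o=get_obs(); print(o["ee_pos"],o["tool_rot"])
E
```

```text
ee_pos: [560.4, -26.1, 68.2]
tool_rot: [3.14, 0.001, -0.142]
ft_force: [-0.7, -0.5, -0.6]
ee_pos: [560.6, -26.2, 67.7]
tool_rot: [3.14, 0.0, -0.142]
ft_force: [-1.9, 0.8, 5.1]
ee_pos: [560.7, -26.2, 67.7]
tool_rot: [3.141, -0.001, -0.141]
ft_force: [-3.0, 0.7, 12.8]
time_s: 15.75
ee_pos: [560.2, -26.2, 66.1]
tool_rot: [3.14, 0.001, -0.142]
ft_force: [-0.1, 0.1, 0.5]
grip_width: 29.9
grip_force: 0.0
time_s: 16.25
ee_pos: [490.7, -27.2, 164.7]
tool_rot: [3.139, -0.012, -0.14]
ft_force: [1.1, -0.3, -1.0]
grip_width: 30.0
grip_force: 0.0
time_s: 16.55
ee_pos: [460.9, -26.2, 162.1]
tool_rot: [3.14, -0.001, -0.142]
ft_force: [-0.1, 0.4, 0.2]
grip_width: 30.0
grip_force: 0.0
[461.81922308 -26.21331808 161.92225577] [ 3.14010767e+00 -1.80462720e-03 -1.41321003e-01]
```

View pics/w5.png

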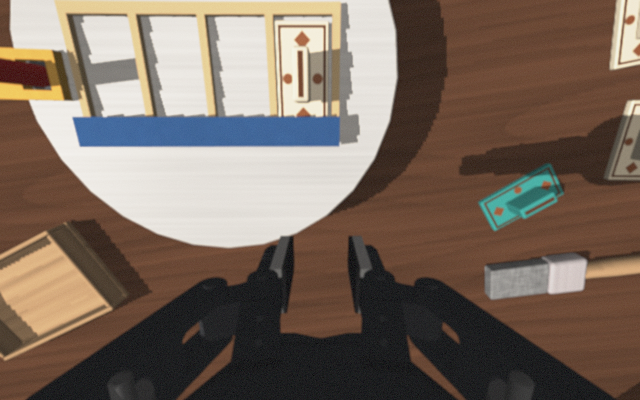

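Lid A lies flat in the last pocket, at (302,65), with its near end under the lip. Next is lid B.

```bash
python3 - <<'E'
from h import *
d=cam("wrist"); a=-0.1425; ex=np.array([np.cos(a),np.sin(a)]); ey=np.array([-np.sin(a),np.cos(a)])
P=ray(d,[(276,24),(327,24),(329,110),(279,110)],66)[:,:2]-[570,47]; print((P@np.c_[ex,ey]).round(1))
P=ray(d,[(302,48)],86)[:,:2]-[570,47]; print("knob far top",(P@np.c_[ex,ey]).round(1))
E
python3 -m jog '0 .24 -.87 0 0 0 .39;0 .24 -.87 0 0 0 .39;0 .24 -.87 0 0 0 .39;0 .24 -.87 0 0 0 .39;0 .24 -.87 0 0 0 .39'; python3 -m jog '0 .24 -.87 0 0 0 .39;0 .24 -.87 0 0 0 .39;0 0 0 0 0 0 0;0 0 0 0 0 0 0;0 0 0 0 0 0 0'
python3 - <<'E'
from h import *
o=get_obs(); print(o["ee_pos"],o["tool_rot"]); rects(cam("wrist"),6,(150,60,480,390),smax=90)
E
```

```text
[[ 38.6 -54.2]
 [ 38.6 -92. ]
 [-22.  -94.1]
 [-22.1 -53.8]]
knob far top [[ 18.7 -74.3]]
time_s: 17.15
ee_pos: [521.7, -246.0, 161.2]
tool_rot: [3.139, -0.0, -0.004]
ft_force: [0.8, 0.8, -1.3]
grip_width: 42.7
grip_force: 0.0
time_s: 17.65
ee_pos: [544.7, -329.2, 160.7]
tool_rot: [3.141, 0.001, 0.05]
ft_force: [-0.0, -0.4, 0.7]
grip_width: 42.7
grip_force: 0.0
[ 544.72593461 -329.24621427  160.74433043] [3.14144410e+00 1.16261356e-03 5.02639984e-02]
[329. 156.] ctr [ 571.9 -337.7] size [81.2 41.2] yaw 0.049
[338. 256.] ctr [ 456.9 -355.2] size [41.8 82. ] yaw -0.147
```

Lid A is home, about 1 mm off. Grasp lid B.

```bash
python3 -m jog '0 .27 -.085 -.7 0 0 0;0 .27 -.085 -.7 0 0 0;0 0 0 -.7 0 0 0;0 0 0 -.5 0 0 0;0 0 0 0 0 0 0'; python3 -m jog '0 0 0 0 0 0 0;0 0 0 0 0 0 0;0 0 0 0 0 0 0'
```

```text
time_s: 18.2
ee_pos: [569.5, -335.3, 27.6]
tool_rot: [-3.137, 0.007, 0.051]
ft_force: [-0.9, 0.5, 1.0]
grip_width: 43.0
grip_force: 0.0
time_s: 18.5
ee_pos: [572.4, -339.7, 33.4]
tool_rot: [3.138, -0.002, 0.049]
ft_force: [0.5, 0.3, 0.7]
grip_width: 42.9
grip_force: 0.0
```

```bash
python3 -m jog '0 0 .03 -.15 0 0 0;0 0 0 -.15 0 0 0;0 0 0 -.12 0 0 0;0 0 0 0 0 0 0;0 0 0 0 0 0 0';python3 -m jog '0 0 0 0 0 0 0;0 0 0 0 0 0 0'
```

```text
time_s: 19.0
ee_pos: [571.1, -337.7, 9.9]
tool_rot: [3.14, 0.001, 0.049]
ft_force: [0.7, -0.7, 0.0]
grip_width: 42.8
grip_force: 0.0
time_s: 19.2
ee_pos: [571.5, -337.9, 10.6]
tool_rot: [3.14, 0.0, 0.049]
ft_force: [0.3, -0.1, -0.2]
grip_width: 42.3
grip_force: 0.0
```

```bash
python3 -m jog '0 0 0 -.06 0 0 0;0 0 0 0 0 0 0;-1 0 0 0 0 0 0;-1 0 0 0 0 0 0;-1 0 0 0 0 0 0' 80; python3 -m jog '-1 0 0 0 0 0 0;-1 0 0 0 0 0 0;-1 0 0 0 0 0 0;-1 0 0 0 0 0 0;-1 0 0 0 0 0 0'; python3 -m jog '-1 0 0 .3 0 0 0;-1 0 0 .7 0 0 0;-1 0 0 1 0 0 0;-1 0 0 1 0 0 0;-1 0 0 0 0 0 0';python3 -m jog '-1 .03 .9 0 0 0 -.34;-1 .03 .9 0 0 0 -.34;-1 .03 .9 0 0 0 -.34;-1 .03 .9 0 0 0 -.34;-1 .03 .9 0 0 0 -.34';python3 -m jog '-1 .03 .9 0 0 0 -.34;-1 .03 .9 0 0 0 -.34;-1 .03 .9 0 0 0 -.34;-1 0 0 0 0 0 0;-1 0 0 0 0 0 0'; python3 -m jog '-1 0 0 0 -.115 -.8 0;-1 0 0 -.2 -.115 -.8 0;-1 0 0 -.3 -.115 -.8 0;-1 0 0 -.3 -.115 -.8 0;-1 0 0 0 0 0 0';python3 -m jog '-1 0 0 0 0 0 0;-1 0 0 0 0 0 0'
python3 - <<'E'
from h import *
d=cam("wrist"); f=d["frame"][:,:,::-1]; cv2.imwrite("pics/w6.png",f); o=get_obs(); print(o["ee_pos"],o["tool_rot"])
E
```

```text
time_s: 19.7
ee_pos: [571.4, -337.9, 7.6]
tool_rot: [3.14, 0.0, 0.049]
ft_force: [-0.6, -0.5, 3.3]
grip_width: 10.0
grip_force: 79.8
time_s: 20.2
ee_pos: [571.4, -337.9, 7.6]
tool_rot: [3.14, 0.0, 0.049]
ft_force: [0.0, 0.1, 3.6]
grip_width: 10.0
grip_force: 79.8
time_s: 20.7
ee_pos: [574.7, -341.4, 165.6]
tool_rot: [3.131, -0.01, 0.049]
ft_force: [0.7, -1.2, -0.2]
grip_width: 10.6
grip_force: 79.1
time_s: 21.2
ee_pos: [578.4, -110.5, 157.4]
tool_rot: [3.14, 0.001, -0.071]
ft_force: [1.1, 0.1, -0.6]
grip_width: 10.3
grip_force: 79.0
time_s: 21.7
ee_pos: [583.0, 24.4, 157.2]
tool_rot: [3.14, 0.001, -0.137]
ft_force: [-0.6, -0.7, -0.5]
grip_width: 10.3
grip_force: 79.1
time_s: 22.2
ee_pos: [579.6, 21.4, 115.8]
tool_rot: [3.14, -0.219, -0.144]
ft_force: [-0.9, 1.7, -1.6]
grip_width: 10.3
grip_force: 79.1
time_s: 22.4
ee_pos: [584.9, 20.7, 118.4]
tool_rot: [3.139, -0.227, -0.143]
ft_force: [0.4, 0.7, -0.2]
grip_width: 10.4
grip_force: 79.1
[584.95196803  21.11938419 118.40667588] [ 3.13872921 -0.22750466 -0.14189923]
```

View pics/w6.png

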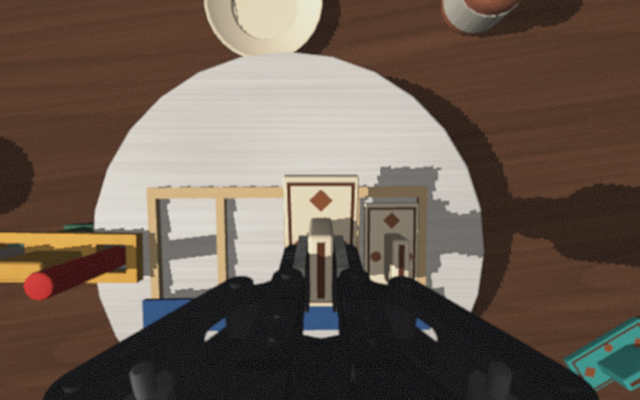

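Lid B sits straight in the hand (far edge at row 175, so about 2 mm further forward) and is over its pocket.

```bash
python3 -m jog '-1 -.08 0 -.2 0 0 0;-1 0 0 -.2 0 0 0;-1 0 0 -.2 0 0 0;-1 0 0 -.14 0 0 0;-1 0 0 0 0 0 0'; python3 -m jog '-1 0 0 0 0 0 0;-1 0 0 0 0 0 0' | egrep 'ee|rot'; for i in 1 2 3 4; do python3 -m jog '-1 0 0 -.015 0 0 0;-1 0 0 0 0 0 0;-1 0 0 0 0 0 0' | egrep 'ee|ft'; done
```

```text
time_s: 22.95
ee_pos: [579.5, 22.0, 79.9]
tool_rot: [3.139, -0.225, -0.141]
ft_force: [-0.2, -1.0, -1.7]
grip_width: 10.6
grip_force: 79.1
ee_pos: [579.8, 22.2, 80.9]
tool_rot: [3.139, -0.226, -0.141]
ee_pos: [579.4, 22.4, 79.7]
ft_force: [0.1, -0.1, -1.0]
ee_pos: [579.3, 22.3, 78.8]
ft_force: [-0.4, -0.2, -1.6]
ee_pos: [579.3, 22.3, 78.0]
ft_force: [-0.0, -0.1, -0.6]
ee_pos: [579.3, 22.3, 77.3]
ft_force: [0.1, -0.7, -1.0]
```

```bash
python3 -m jog '-1 0 -.025 -.01 0 0 0;-1 0 0 0 0 0 0;-1 0 0 0 0 0 0' | egrep 'ee|ft';for i in 1 2 3; do python3 -m jog '-1 0 0 -.015 0 0 0;-1 0 0 0 0 0 0;-1 0 0 0 0 0 0' | egrep 'ee|ft'; done
```

```text
ee_pos: [579.3, 21.0, 76.8]
ft_force: [-1.2, 0.3, -0.6]
ee_pos: [579.3, 21.1, 76.1]
ft_force: [-0.4, -0.3, -0.7]
ee_pos: [579.5, 21.1, 75.6]
ft_force: [-0.5, 0.9, 3.6]
ee_pos: [579.6, 21.1, 75.4]
ft_force: [-1.8, -0.2, 9.2]
```

```bash
python3 -m jog '-1 0 0 .04 0 0 0;-1 -.05 .007 0 0 0 0;-1 -.05 .007 0 0 0 0;-1 -.06 .008 0 0 0 0;-1 0 0 0 0 0 0'| egrep 'ee|ft'; python3 -m jog '-1 0 0 0 0 0 0;-1 0 0 0 0 0 0;-1 0 0 0 0 0 0' | egrep 'ee|ft|rot'
```

```text
ee_pos: [570.5, 22.3, 76.3]
ft_force: [-0.7, 0.3, -0.9]
ee_pos: [571.5, 22.2, 76.6]
tool_rot: [3.139, -0.225, -0.141]
ft_force: [0.1, -0.8, -0.9]
```

```bash
python3 -m jog '-1 -.04 .006 0 0 0 0;-1 -.04 .006 0 0 0 0;-1 0 0 0 0 0 0;-1 0 0 0 0 0 0'| egrep 'ee|ft'; python3 -m jog '-1 -.04 .006 0 0 0 0;-1 -.04 .006 0 0 0 0;-1 0 0 0 0 0 0;-1 0 0 0 0 0 0;-1 0 0 0 0 0 0' | egrep 'ee|ft|rot'
```

```text
ee_pos: [567.3, 22.8, 76.6]
ft_force: [0.5, -0.3, -0.7]
ee_pos: [564.2, 23.5, 77.4]
tool_rot: [3.139, -0.224, -0.141]
ft_force: [-0.4, -0.5, -1.7]
```

```bash
for i in 1 2 3 4; do python3 -m jog '-1 .004 -.001 -.021 .057 .397 0;-1 .004 -.001 -.021 .057 .397 0;-1 0 0 0 0 0 0' | egrep 'ee|ft|rot'; done;  python3 -m jog '-1 0 0 0 0 0 0;-1 0 0 0 0 0 0' | egrep 'ee|ft|rot'
```

```text
ee_pos: [565.6, 23.4, 75.3]
tool_rot: [3.138, -0.169, -0.14]
ft_force: [0.5, 0.5, -1.7]
ee_pos: [565.6, 23.3, 73.0]
tool_rot: [3.139, -0.113, -0.14]
ft_force: [0.8, -0.2, -1.0]
ee_pos: [565.8, 23.2, 70.8]
tool_rot: [3.139, -0.057, -0.141]
ft_force: [0.1, 0.4, -1.2]
ee_pos: [566.1, 23.0, 68.7]
tool_rot: [3.14, -0.001, -0.141]
ft_force: [0.7, -0.3, -0.7]
ee_pos: [565.1, 23.1, 68.9]
tool_rot: [3.14, 0.0, -0.141]
ft_force: [0.3, 1.2, -0.2]
```

```bash
for i in 1 2 3; do python3 -m jog '-1 0 0 -.018 0 0 0;-1 0 0 0 0 0 0;-1 0 0 0 0 0 0' | egrep 'ee|ft|rot'; done; python3 -m jog '-.3 0 0 0 0 0 0;-.3 0 0 0 0 0 0;-.3 0 0 0 0 0 0;-.3 0 0 0 0 0 0;-.3 0 0 0 0 0 0'; python3 -m jog '-.3 0 0 .2 0 0 0;-.3 0 0 .5 0 0 0;-.3 0 0 .7 0 0 0;-.3 -.5 0 .5 0 0 0;-.3 -1 0 0 0 0 0';python3 -m jog '-.3 -.5 0 0 0 0 0;-.3 0 0 0 0 0 0;-.3 0 0 0 0 0 0';  python3 - <<'E'
from h import *
d=cam("wrist"); f=d["frame"][:,:,::-1]; cv2.imwrite("pics/w7.png",f); o=get_obs(); print(o["ee_pos"],o["tool_rot"])
E
```

```text
ee_pos: [565.6, 23.1, 68.0]
tool_rot: [3.14, 0.0, -0.141]
ft_force: [0.2, -0.4, -0.4]
ee_pos: [565.7, 23.1, 67.6]
tool_rot: [3.14, 0.0, -0.141]
ft_force: [-1.6, -0.1, 5.3]
ee_pos: [565.7, 23.0, 67.5]
tool_rot: [3.14, -0.0, -0.141]
ft_force: [-3.3, 0.4, 12.4]
time_s: 30.05
ee_pos: [565.6, 23.0, 66.0]
tool_rot: [3.139, 0.001, -0.141]
ft_force: [0.0, 0.2, -0.1]
grip_width: 29.6
grip_force: 0.0
time_s: 30.55
ee_pos: [496.1, 22.2, 164.7]
tool_rot: [3.14, -0.012, -0.14]
ft_force: [-0.1, -0.5, -0.4]
grip_width: 29.9
grip_force: 0.0
time_s: 30.85
ee_pos: [466.2, 23.2, 162.0]
tool_rot: [3.14, -0.001, -0.141]
ft_force: [0.2, -0.1, -1.1]
grip_width: 30.1
grip_force: 0.0
[467.14581981  23.10627239 161.82431894] [ 3.13985548e+00 -1.86033625e-03 -1.40636432e-01]
```

View pics/w7.png

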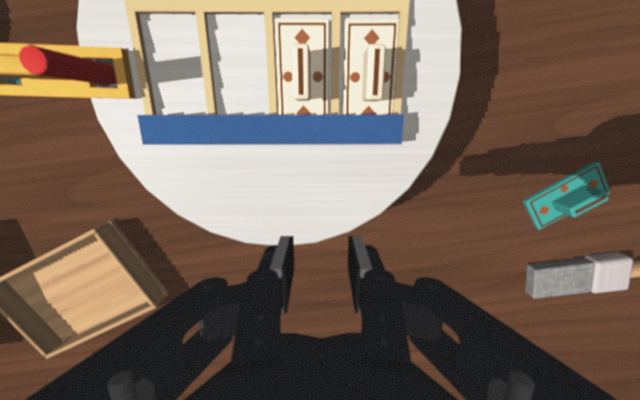

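Both lids are home, at (302,65) and (372,65). On to lid C.

```bash
python3 -m jog '0 -.08 -.92 0 0 0 0;0 -.08 -.92 0 0 0 0;0 -.08 -.92 0 0 0 0;0 -.08 -.92 0 0 0 0;0 -.08 -.92 0 0 0 0'; python3 -m jog '0 -.08 -.92 0 0 0 0;0 -.08 -.92 0 0 0 0;0 -.08 -.92 0 0 0 0;0 0 0 0 0 0 0;0 0 0 0 0 0 0'; python3 -m jog '0 0 0 0 0 0 0'
python3 - <<'E'
from h import *
o=get_obs(); print(o["ee_pos"],o["tool_rot"]); rects(cam("wrist"),6,(150,60,500,390),smax=90)
E
```

```text
time_s: 31.4
ee_pos: [446.8, -209.7, 161.3]
tool_rot: [3.138, -0.001, -0.14]
ft_force: [1.6, -0.2, 0.5]
grip_width: 42.6
grip_force: 0.0
time_s: 31.9
ee_pos: [433.8, -347.0, 161.1]
tool_rot: [3.138, 0.0, -0.143]
ft_force: [0.2, 0.6, -0.2]
grip_width: 42.8
grip_force: 0.0
time_s: 32.0
ee_pos: [434.5, -343.9, 160.8]
tool_rot: [3.141, 0.001, -0.139]
ft_force: [-1.0, -0.1, -0.0]
grip_width: 43.2
grip_force: 0.0
[ 434.45790674 -343.85958566  160.82980326] [ 3.14068271e+00  8.38481601e-04 -1.39315464e-01]
[329. 159.] ctr [ 456.5 -355.6] size [40.6 81.8] yaw -0.148
[439. 187.] ctr [ 415.  -476.4] size [79.  38.3] yaw 1.117
[224. 215.] ctr [ 411.2 -239.9] size [40.4 77.1] yaw -1.131
[291. 291.] ctr [ 305.5 -287. ] size [40.2 47.2] yaw -0.052
```

```bash
python3 -m jog '0 .22 -.117 -.7 0 0 0;0 .22 -.117 -.7 0 0 0;0 0 0 -.7 0 0 0;0 0 0 -.5 0 0 0;0 0 0 0 0 0 0'; python3 -m jog '0 0 0 -.15 0 0 0;0 0 0 -.15 0 0 0;0 0 0 0 0 0 0;0 0 0 0 0 0 0;0 0 0 0 0 0 0'
```

```text
time_s: 32.55
ee_pos: [454.8, -353.1, 28.2]
tool_rot: [-3.139, 0.006, -0.138]
ft_force: [-0.1, 1.4, -0.1]
grip_width: 42.6
grip_force: 0.0
time_s: 33.05
ee_pos: [456.1, -356.9, 16.9]
tool_rot: [3.139, -0.001, -0.141]
ft_force: [0.7, -0.3, -0.1]
grip_width: 42.8
grip_force: 0.0
```

```bash
python3 -m jog '0 0 .02 -.1 0 0 0;0 0 0 -.09 0 0 0;0 0 0 0 0 0 0;0 0 0 0 0 0 0;0 0 0 0 0 0 0';python3 -m jog '-1 0 0 0 0 0 0;-1 0 0 0 0 0 0;-1 0 0 0 0 0 0;-1 0 0 0 0 0 0;-1 0 0 0 0 0 0' 80; python3 -m jog '-1 0 0 0 0 0 0;-1 0 0 0 0 0 0;-1 0 0 0 0 0 0;-1 0 0 0 0 0 0'; python3 -m jog '-1 0 0 .3 0 0 0;-1 0 0 .7 0 0 0;-1 0 0 1 0 0 0;-1 0 0 1 0 0 0;-1 0 0 0 0 0 0';python3 -m jog '-1 .3 .95 0 0 0 0;-1 .3 .95 0 0 0 0;-1 .3 .95 0 0 0 0;-1 .3 .95 0 0 0 0;-1 .3 .95 0 0 0 0';python3 -m jog '-1 .3 .95 0 0 0 0;-1 .3 .95 0 0 0 0;-1 .3 .95 0 0 0 0;-1 .27 .95 0 0 0 0;-1 0 0 0 0 0 0'; python3 -m jog '-1 0 0 0 -.115 -.8 0;-1 0 0 -.2 -.115 -.8 0;-1 0 0 -.3 -.115 -.8 0;-1 0 0 -.3 -.115 -.8 0;-1 0 0 0 0 0 0';python3 -m jog '-1 0 0 0 0 0 0;-1 0 0 0 0 0 0'
python3 - <<'E'
from h import *
d=cam("wrist"); f=d["frame"][:,:,::-1]; cv2.imwrite("pics/w8.png",f); o=get_obs(); print(o["ee_pos"],o["tool_rot"])
E
```

```text
time_s: 33.55
ee_pos: [455.6, -355.7, 6.7]
tool_rot: [3.139, 0.001, -0.141]
ft_force: [-0.5, -0.8, -0.9]
grip_width: 42.7
grip_force: 0.0
time_s: 34.05
ee_pos: [455.7, -355.8, 7.1]
tool_rot: [3.139, 0.0, -0.141]
ft_force: [-1.4, -0.1, 4.5]
grip_width: 10.6
grip_force: 79.2
time_s: 34.45
ee_pos: [455.8, -355.8, 7.1]
tool_rot: [3.139, 0.0, -0.141]
ft_force: [-0.8, 0.6, 5.4]
grip_width: 10.6
grip_force: 79.3
time_s: 34.95
ee_pos: [458.1, -359.2, 163.6]
tool_rot: [3.132, -0.009, -0.141]
ft_force: [0.1, -0.4, -0.7]
grip_width: 10.8
grip_force: 78.5
time_s: 35.45
ee_pos: [530.7, -115.8, 156.8]
tool_rot: [3.14, 0.001, -0.141]
ft_force: [1.0, 0.5, -0.8]
grip_width: 10.6
grip_force: 78.5
time_s: 35.95
ee_pos: [590.0, 83.2, 155.3]
tool_rot: [-3.137, 0.002, -0.126]
ft_force: [-0.4, -0.2, -1.5]
grip_width: 10.5
grip_force: 78.6
time_s: 36.45
ee_pos: [585.0, 73.0, 114.8]
tool_rot: [3.14, -0.218, -0.14]
ft_force: [-0.5, 0.5, -0.9]
grip_width: 10.6
grip_force: 78.5
time_s: 36.65
ee_pos: [590.6, 71.3, 117.7]
tool_rot: [3.139, -0.227, -0.141]
ft_force: [-0.2, -0.0, -1.0]
grip_width: 10.7
grip_force: 78.5
[590.68508111  71.31318693 117.71727083] [ 3.13886099 -0.22722287 -0.14122435]
```

View pics/w8.png

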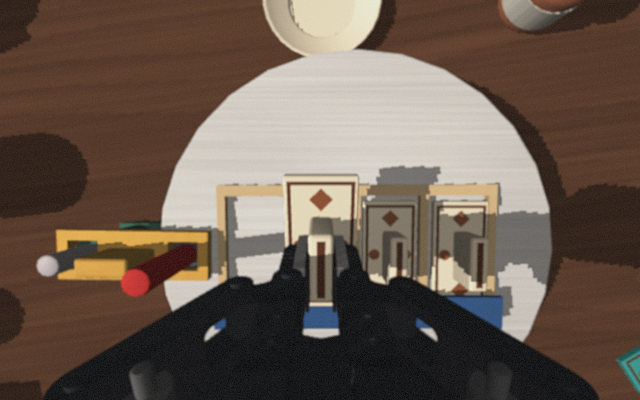

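Lid C hangs straight (far edge at row 175) and is over the third pocket.

```bash
python3 -m jog '-1 -.06 -.018 -.2 0 0 0;-1 0 0 -.2 0 0 0;-1 0 0 -.2 0 0 0;-1 0 0 -.16 0 0 0;-1 0 0 0 0 0 0'; python3 -m jog '-1 0 0 0 0 0 0;-1 0 0 0 0 0 0' | egrep 'ee|rot'; for i in 1 2 3; do python3 -m jog '-1 0 0 -.015 0 0 0;-1 0 0 0 0 0 0;-1 0 0 0 0 0 0' | egrep 'ee|ft'; done
```

```text
time_s: 37.2
ee_pos: [586.6, 70.6, 78.4]
tool_rot: [3.139, -0.225, -0.141]
ft_force: [-1.4, 1.3, -0.2]
grip_width: 10.9
grip_force: 78.5
ee_pos: [586.9, 70.8, 79.4]
tool_rot: [3.139, -0.226, -0.141]
ee_pos: [586.3, 71.0, 78.2]
ft_force: [-0.6, 0.4, -0.6]
ee_pos: [586.1, 71.0, 77.2]
ft_force: [0.1, -1.2, -2.5]
ee_pos: [586.2, 71.0, 76.4]
ft_force: [0.3, 0.3, -0.4]
```

```bash
python3 -m jog '-1 -.05 0 0 0 0 0;-1 -.05 .007 0 0 0 0;-1 -.06 .008 0 0 0 0;-1 0 0 0 0 0 0;-1 0 0 0 0 0 0'| egrep 'ee|ft'; python3 -m jog '-1 0 0 0 0 0 0;-1 -.04 .006 0 0 0 0;-1 -.04 .006 0 0 0 0;-1 0 0 0 0 0 0;-1 0 0 0 0 0 0'| egrep 'ee|ft'; python3 -m jog '-1 -.04 .006 0 0 0 0;-1 -.04 .006 0 0 0 0;-1 0 0 0 0 0 0;-1 0 0 0 0 0 0;-1 0 0 0 0 0 0' | egrep 'ee|ft|rot'
```

```text
ee_pos: [578.1, 71.7, 76.5]
ft_force: [0.2, -0.0, -1.0]
ee_pos: [574.1, 72.3, 76.5]
ft_force: [0.7, -0.1, -0.5]
ee_pos: [570.2, 72.9, 76.5]
tool_rot: [3.139, -0.225, -0.141]
ft_force: [-0.3, 0.6, -0.9]
```

```bash
for i in 1 2 3 4; do python3 -m jog '-1 .007 -.001 -.02 .057 .4 0;-1 .007 -.001 -.02 .057 .4 0;-1 0 0 0 0 0 0' | egrep 'ee|ft|rot'; done;  python3 -m jog '-1 0 0 0 0 0 0;-1 0 0 0 0 0 0' | egrep 'ee|ft|rot';for i in 1 2; do python3 -m jog '-1 0 0 -.018 0 0 0;-1 0 0 0 0 0 0;-1 0 0 0 0 0 0' | egrep 'ee|ft|rot'; done
```

```text
ee_pos: [572.0, 72.7, 74.6]
tool_rot: [3.138, -0.17, -0.14]
ft_force: [0.4, -0.5, -0.3]
ee_pos: [572.3, 72.7, 72.4]
tool_rot: [3.139, -0.114, -0.14]
ft_force: [0.5, 0.3, 0.1]
ee_pos: [572.8, 72.6, 70.3]
tool_rot: [3.139, -0.057, -0.141]
ft_force: [-0.2, 0.3, -1.3]
ee_pos: [573.4, 72.5, 68.2]
tool_rot: [3.139, -0.001, -0.141]
ft_force: [-0.2, 0.4, -0.6]
ee_pos: [572.4, 72.7, 68.5]
tool_rot: [3.14, 0.0, -0.141]
ft_force: [1.0, -0.1, -0.8]
ee_pos: [572.9, 72.6, 67.6]
tool_rot: [3.139, 0.0, -0.141]
ft_force: [-0.2, -0.7, -1.7]
ee_pos: [573.0, 72.5, 67.1]
tool_rot: [3.14, 0.0, -0.141]
ft_force: [-0.8, 0.2, 4.2]
```

```bash
python3 -m jog '-.3 0 0 0 0 0 0;-.3 0 0 0 0 0 0;-.3 0 0 0 0 0 0;-.3 0 0 0 0 0 0;-.3 0 0 0 0 0 0'; python3 -m jog '-.3 0 0 .2 0 0 0;-.3 0 0 .5 0 0 0;-.3 0 0 .7 0 0 0;-.3 -.5 .5 .6 0 0 0;-.3 -1 .5 .2 0 0 0';python3 -m jog '-.3 -.2 0 0 0 0 0;-.3 0 0 0 0 0 0;-.3 0 0 0 0 0 0';  python3 - <<'E'
from h import *
d=cam("wrist"); f=d["frame"][:,:,::-1]; cv2.imwrite("pics/w9.png",f); o=get_obs(); print(o["ee_pos"],o["tool_rot"])
E
```

```text
time_s: 42.3
ee_pos: [572.9, 72.5, 66.6]
tool_rot: [3.139, 0.001, -0.141]
ft_force: [0.2, 0.2, -0.3]
grip_width: 29.5
grip_force: 0.0
time_s: 42.8
ee_pos: [508.2, 119.4, 179.1]
tool_rot: [3.141, -0.01, -0.142]
ft_force: [-0.5, 1.1, -0.3]
grip_width: 29.8
grip_force: 0.0
time_s: 43.1
ee_pos: [495.1, 119.0, 175.9]
tool_rot: [3.139, -0.001, -0.141]
ft_force: [0.2, 0.3, 0.9]
grip_width: 29.6
grip_force: 0.0
[495.52094486 118.70534266 175.70242639] [ 3.13879997e+00 -1.51334077e-03 -1.41947755e-01]
```

View pics/w9.png

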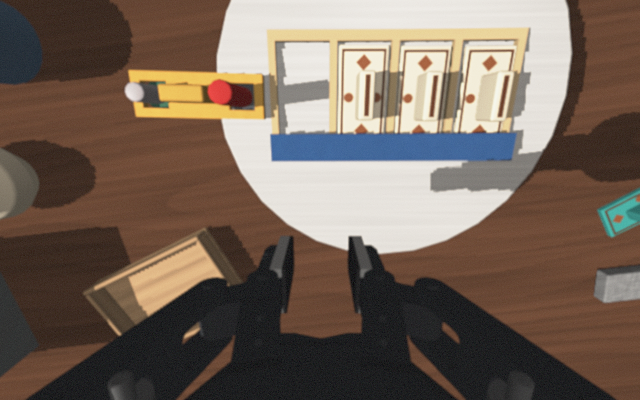

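All three lids lie flat at (363,90), (424,90) and (487,90). The link bar spans (130,68)–(265,118), with its fin at about (183,93). Now I'll measure the link and tray.

Run:
```python
from h import *
d=cam("wrist")
print("bar",ray(d,[(130,69),(265,75),(263,118),(135,118)],74).round(1)[:,:2].tolist(), ray(d,[(130,69),(265,75),(263,118),(135,118)],74).mean(0))
print("fin",ray(d,[(183,93)],104)); print(proj(d,[[592.7,205.4,104],[592.7,205.4,74],[597.7,240,100]]))
print("post",ray(d,[(134,92)],100),"crank",ray(d,[(220,92)],126))
t=ray(d,[(84,293),(208,229)],28); print("tray edge",t.round(1)); print(proj(d,[[378,316,5]]))
```

```text
bar [[620.8, 252.7], [602.0, 148.5], [570.0, 156.7], [584.6, 261.3]] [594.32573379 204.80967227  74.        ]
fin [[594.16702211 203.58435299 104.        ]]
[[181.09757282  95.55732731]
 [198.50119122  97.8361831 ]
 [134.8771128   95.53900363]]
post [[600.08634726 239.81911072 100.        ]] crank [[588.72523571 170.54624559 126.        ]]
tray edge [[404.8 413.2  28. ]
 [463.  249.4  28. ]]
[[180.68482544 290.00804683]]
```

```bash
python3 -c "
from plant import *; o=get_obs(); print(o['q'].round(2),o['ee_pos'])"; python3 -m jog '0 0 0 .2 0 0 1;0 0 0 .2 0 0 1;0 0 0 .2 0 0 1;0 0 0 0 0 0 1;0 0 0 0 0 0 1'; python3 -c "
from plant import *; o=get_obs(); print(o['q'].round(2),o['tool_rot'])"
```

```text
[-0.71  0.72  0.65  1.99 -0.7   0.66 -1.31] [495.5468756  118.58268272 175.53650886]
time_s: 43.7
ee_pos: [495.4, 118.6, 205.6]
tool_rot: [3.138, -0.001, 0.209]
ft_force: [-0.3, 0.1, 0.6]
grip_width: 42.9
grip_force: 0.0
[-0.69  0.65  0.6   1.96 -0.56  0.69 -1.1 ] [ 3.13825029e+00 -7.86219597e-04  2.09386787e-01]
```

```bash
for i in 1 2 3; do python3 -m jog '0 .13 .115 0 0 0 1;0 .13 .115 0 0 0 1;0 .13 .115 0 0 0 1;0 .13 .115 0 0 0 1;0 .13 .115 0 0 0 1' | egrep 'ee|rot'; done; python3 -m jog '0 0 0 0 0 0 1;0 0 0 0 0 0 1;0 0 0 0 0 0 .5;0 0 0 0 0 0 0;0 0 0 0 0 0 0' | egrep 'ee|rot'
python3 - <<'E'
from h import *
o=get_obs(); print(o["q"].round(2),o["ee_pos"],o["tool_rot"]); d=cam("wrist"); cv2.imwrite("pics/w10.png",d["frame"][:,:,::-1])
f=np.ascontiguousarray(d["frame"]); hsv=cv2.cvtColor(f,cv2.COLOR_RGB2HSV)
m=((hsv[...,0]>17)&(hsv[...,0]<32)&(hsv[...,1]>150)&(hsv[...,2]>120)).astype(np.uint8)
n,l,s,c=cv2.connectedComponentsWithStats(m); print(s[1:][s[1:,4]>60].tolist())
pts=np.argwhere(m)[:,::-1]; r=cv2.minAreaRect(ray(d,pts,74)[:,:2].astype(np.float32)); print(r)
E
```

```text
ee_pos: [527.9, 147.4, 205.2]
tool_rot: [3.138, 0.001, 0.558]
ee_pos: [560.4, 176.1, 205.1]
tool_rot: [3.138, 0.001, 0.907]
ee_pos: [592.9, 204.7, 204.9]
tool_rot: [3.139, 0.001, 1.256]
ee_pos: [591.8, 205.3, 205.3]
tool_rot: [3.139, 0.001, 1.428]
[-0.55  0.73  0.26  1.6  -0.23  0.83 -0.34] [591.81363015 205.25368726 205.27338501] [3.13925061e+00 7.57653171e-04 1.42793622e+00]
[[307, 135, 37, 103, 2199]]
((594.6275024414062, 206.3342742919922), (105.56250762939453, 34.303653717041016), 80.99476623535156)
```

```bash
python3 -m jog '0 .04 0 -.6 0 0 0;0 0 0 -.6 0 0 0;0 0 0 -.6 0 0 0;0 0 0 -.4 0 0 0;0 0 0 0 0 0 0'| egrep 'ee|ft|rot'; python3 -m jog '0 0 0 -.1 0 0 0;0 0 0 -.1 0 0 0;0 0 0 0 0 0 0;0 0 0 0 0 0 0;0 0 0 0 0 0 0'| egrep 'ee|ft|rot'
```

```text
ee_pos: [591.2, 205.2, 92.6]
tool_rot: [-3.139, 0.003, 1.43]
ft_force: [-0.9, -0.3, 0.3]
ee_pos: [593.9, 205.9, 86.2]
tool_rot: [3.138, -0.0, 1.43]
ft_force: [-0.2, -0.6, -0.2]
```

```bash
python3 -m jog '0 0 0 -.1 0 0 -.05;0 0 0 -.05 0 0 0;0 0 0 0 0 0 0;-1 0 0 0 0 0 0;-1 0 0 0 0 0 0' 60; python3 -m jog '-1 0 0 0 0 0 0;-1 0 0 0 0 0 0;-1 0 0 0 0 0 0;-1 0 0 0 0 0 0;-1 0 0 0 0 0 0' 80;  python3 -m jog '-1 0 0 .1 0 0 0;-1 0 0 .2 0 0 0;-1 0 0 .3 0 0 0;-1 0 0 .3 0 0 0;-1 0 0 .3 0 0 0'
```

```text
time_s: 47.25
ee_pos: [593.7, 205.8, 78.0]
tool_rot: [3.139, 0.0, 1.426]
ft_force: [1.5, -0.3, 0.5]
grip_width: 14.1
grip_force: 0.5
time_s: 47.75
ee_pos: [593.7, 205.8, 78.3]
tool_rot: [3.139, 0.0, 1.426]
ft_force: [0.3, -0.5, 3.5]
grip_width: 10.8
grip_force: 78.2
time_s: 48.25
ee_pos: [593.6, 205.9, 139.8]
tool_rot: [3.139, 0.0, 1.426]
ft_force: [0.4, -1.1, -1.3]
grip_width: 10.4
grip_force: 78.3
```

```bash
python3 -m jog '-1 0 0 .3 0 0 0;-1 0 0 .3 0 0 0;-1 0 0 .3 0 0 0;-1 -.54 .27 0 0 0 .86;-1 -.54 .27 0 0 0 .86';python3 -m jog '-1 -.54 .27 0 0 0 .86;-1 -.54 .27 0 0 0 .86;-1 -.54 .27 0 0 0 .86;-1 -.54 .27 0 0 0 .86;-1 -.54 .27 0 0 0 .86';python3 -m jog '-1 -.54 .27 0 0 0 .86;-1 0 0 0 0 0 0;-1 0 0 0 0 0 0;-1 0 0 0 0 0 0'
python3 - <<'E'
from h import *
o=get_obs(); print(o["q"].round(2),o["ee_pos"],o["tool_rot"]); d=cam("wrist"); cv2.imwrite("pics/w11.png",d["frame"][:,:,::-1]); print(proj(d,[[379,315,5]]))
E
```

```text
time_s: 48.75
ee_pos: [539.9, 232.6, 184.8]
tool_rot: [3.136, -0.0, 1.547]
ft_force: [-0.9, 1.3, -2.1]
grip_width: 10.4
grip_force: 78.3
time_s: 49.25
ee_pos: [403.6, 300.9, 184.2]
tool_rot: [3.138, -0.0, 1.849]
ft_force: [0.3, 0.4, -1.0]
grip_width: 10.9
grip_force: 78.3
time_s: 49.65
ee_pos: [378.8, 313.4, 183.7]
tool_rot: [3.137, 0.001, 1.905]
ft_force: [0.2, -0.3, -2.1]
grip_width: 10.3
grip_force: 78.4
[-0.88  0.6   0.14  2.03 -0.15  0.53 -0.29] [378.80200498 313.42586201 183.71790852] [3.13729917e+00 5.78538909e-04 1.90478863e+00]
[[321.18784479 178.68015792]]
```

View pics/w11.png

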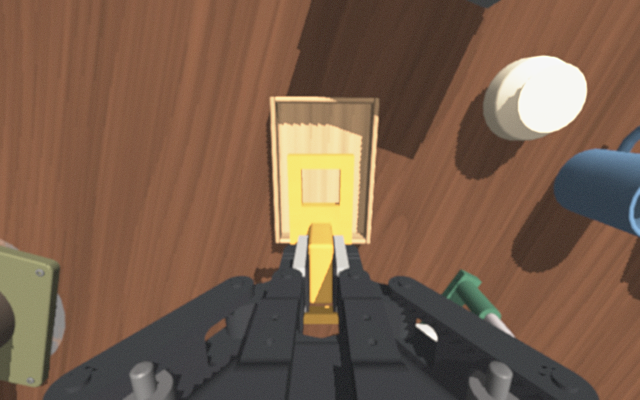

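The link hangs level under the gripper, and the tray rim spans (272,97)–(371,243), parallel to the link.

```bash
python3 - <<'E'
from h import *
d=cam("wrist"); p=ray(d,[(271,97),(379,97),(371,243),(276,243)],28)[:,:2]; print(p.round(1).tolist(),p.mean(0),get_obs()["ee_pos"])
E
python3 -m jog '-1 0 0 -.5 0 0 0;-1 0 0 -.6 0 0 0;-1 0 0 -.6 0 0 0;-1 0 0 -.5 0 0 0;-1 0 0 0 0 0 0'
```

```text
[[302.9, 381.8], [404.3, 416.9], [456.7, 266.5], [352.7, 230.7]] [379.14876802 323.94696321] [378.76518784 313.17075217 183.36427696]
time_s: 50.25
ee_pos: [376.9, 312.1, 70.5]
tool_rot: [-3.139, 0.003, 1.905]
ft_force: [-1.0, -0.1, -1.4]
grip_width: 10.2
grip_force: 78.3
```

```bash
python3 -m jog '-1 0 .1 -.3 0 0 0;-1 0 0 -.3 0 0 0;-1 0 0 0 0 0 0;-1 0 0 0 0 0 0;-1 0 0 0 0 0 0'| egrep 'ee|ft|rot'; for i in 1 2 3; do python3 -m jog '-1 0 0 -.1 0 0 0;-1 0 0 0 0 0 0;-1 0 0 0 0 0 0'| egrep 'ee|ft|rot'; done
```

```text
ee_pos: [378.2, 319.0, 44.2]
tool_rot: [3.137, 0.0, 1.906]
ft_force: [0.1, -0.5, -2.5]
ee_pos: [377.4, 318.8, 38.1]
tool_rot: [3.139, 0.0, 1.907]
ft_force: [-0.4, 0.3, -1.4]
ee_pos: [377.3, 318.6, 32.8]
tool_rot: [3.14, 0.001, 1.907]
ft_force: [-0.0, 0.1, -1.1]
ee_pos: [377.3, 318.7, 27.8]
tool_rot: [3.14, 0.001, 1.907]
ft_force: [-0.3, -0.4, -1.0]
```

```bash
python3 -m jog '-1 0 0 -.1 0 0 0;-1 0 0 0 0 0 0;-1 0 0 0 0 0 0;-1 0 0 -.05 0 0 0;-1 0 0 0 0 0 0'| egrep 'ee|ft|rot'; for i in 1 2 3; do python3 -m jog '-1 0 0 -.03 0 0 0;-1 0 0 0 0 0 0;-1 0 0 0 0 0 0'| egrep 'ee|ft'; done
```

```text
ee_pos: [377.4, 318.7, 20.3]
tool_rot: [3.139, 0.001, 1.907]
ft_force: [-0.1, -0.3, -2.0]
ee_pos: [377.4, 318.8, 19.0]
ft_force: [0.3, 0.1, -2.0]
ee_pos: [377.4, 318.8, 17.5]
ft_force: [-0.1, -0.0, -0.8]
ee_pos: [377.6, 318.8, 17.2]
ft_force: [-0.8, -0.2, 12.4]
```

```bash
python3 -m jog '-.3 0 0 0 0 0 0;-.3 0 0 0 0 0 0;-.3 0 0 0 0 0 0;-.3 0 0 0 0 0 0;-.3 0 0 0 0 0 0'| egrep 'ee|ft|grip'; python3 -m jog '-.3 0 0 .3 0 0 0;-.3 0 0 .7 0 0 0;-.3 0 0 1 0 0 0;-.3 0 0 1 0 0 -.8;-.3 .3 -.7 .5 0 0 -.8'; python3 -m jog '0 .9 -.5 0 0 0 -.8;0 0 0 0 0 0 -.8;0 0 0 0 0 0 -.8;0 0 0 0 0 0 -.8;0 0 0 0 0 0 -.8'
python3 - <<'E'
from h import *
o=get_obs(); print(o["q"].round(2),o["ee_pos"],o["tool_rot"]); d=cam("top")
f=np.ascontiguousarray(d["frame"]); hsv=cv2.cvtColor(f,cv2.COLOR_RGB2HSV)
m=((hsv[...,0]>17)&(hsv[...,0]<32)&(hsv[...,1]>170)&(hsv[...,2]>130)).astype(np.uint8); m[:,:190]=0;m[:,255:]=0;m[:220]=0;m[280:]=0
pts=np.argwhere(m)[:,::-1]; print(len(pts)); r=cv2.minAreaRect(ray(d,pts,13)[:,:2].astype(np.float32)); print(r)
a=np.deg2rad(np.arange(81.8,442,10)); x=125*np.cos(a)/50; y=125*np.sin(a)/50
print(";".join(f"{p:.2f} {q:.2f}" for p,q in zip(np.diff(x),np.diff(y))))
E
```

```text
ee_pos: [377.4, 318.7, 15.9]
ft_force: [0.7, -0.1, -0.6]
grip_width: 29.8
grip_force: 0.0
time_s: 54.05
ee_pos: [391.9, 290.0, 194.4]
tool_rot: [3.134, -0.006, 1.803]
ft_force: [1.7, 0.7, -0.5]
grip_width: 30.0
grip_force: 0.0
time_s: 54.55
ee_pos: [436.0, 259.2, 190.9]
tool_rot: [3.14, 0.001, 1.513]
ft_force: [-0.6, 0.5, 0.3]
grip_width: 42.6
grip_force: 0.0
[-0.78  0.61  0.25  1.98 -0.26  0.58 -0.42] [435.96425049 259.23668192 190.85455531] [3.13973954e+00 7.27592666e-04 1.51317234e+00]
61
((382.6595458984375, 299.36334228515625), (34.81063461303711, 67.69409942626953), 18.913633346557617)
-0.44 0.02;-0.43 -0.05;-0.42 -0.13;-0.39 -0.20;-0.35 -0.26;-0.30 -0.32;-0.24 -0.36;-0.17 -0.40;-0.10 -0.42;-0.02 -0.44;0.05 -0.43;0.13 -0.42;0.20 -0.39;0.26 -0.35;0.32 -0.30;0.36 -0.24;0.40 -0.17;0.42 -0.10;0.44 -0.02;0.43 0.05;0.42 0.13;0.39 0.20;0.35 0.26;0.30 0.32;0.24 0.36;0.17 0.40;0.10 0.42;0.02 0.44;-0.05 0.43;-0.13 0.42;-0.20 0.39;-0.26 0.35;-0.32 0.30;-0.36 0.24;-0.40 0.17;-0.42 0.10
```

```bash
python3 -m jog '0 .76 -.44 0 0 0 0;0 .76 -.44 0 0 0 0;0 .76 -.44 0 0 0 0;0 .76 -.44 0 0 0 0;0 0 0 0 0 0 0'; python3 -m jog '0 0 0 -.5 0 0 0;0 0 0 -.4 0 0 0;0 0 0 0 0 0 0;0 0 0 0 0 0 0;0 0 0 0 0 0 0'
python3 - <<'E'
from h import *
d=cam("top"); w=cam("wrist")
t=cv2.resize(d["frame"][210:290,180:280],None,fx=4,fy=4,interpolation=2); v=cv2.resize(w["frame"],None,fx=.6,fy=.6)
im=np.zeros((320,400+384,3),np.uint8); im[:,:400]=t; im[:240,400:]=v; cv2.imwrite("pics/m.png",im[:,:,::-1])
E
```

```text
time_s: 55.1
ee_pos: [593.8, 165.1, 191.3]
tool_rot: [3.133, 0.004, 1.508]
ft_force: [0.0, -0.2, 0.9]
grip_width: 42.9
grip_force: 0.0
time_s: 55.6
ee_pos: [588.8, 171.7, 147.1]
tool_rot: [3.137, -0.0, 1.516]
ft_force: [-0.8, 0.4, 1.1]
grip_width: 42.6
grip_force: 0.0
```

View pics/m.png

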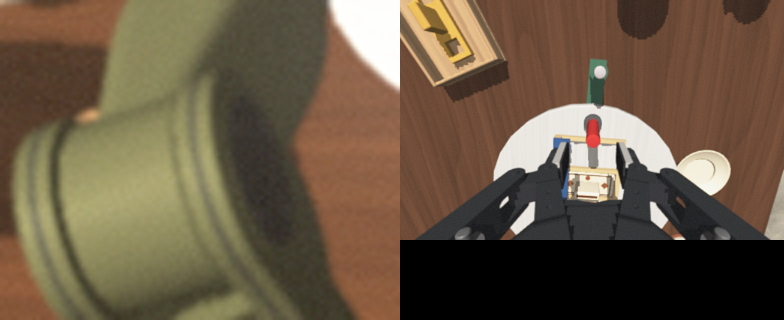

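The link lies flat in the tray, fin up, and the red crank is centred between the fingers. I'll descend and grip it lightly.

```bash
python3 -m jog '0 0 0 -.5 0 0 0;0 0 0 -.48 0 0 0;0 0 0 0 0 0 0;0 0 0 0 0 0 0;0 0 0 0 0 0 0'|egrep 'ee|ft'; python3 -m jog '-1 0 0 0 0 0 0;-1 0 0 0 0 0 0;-1 0 0 0 0 0 0;-1 0 0 0 0 0 0;-1 0 0 0 0 0 0' 30;python3 -m jog '-1 0 0 0 0 0 0;-1 0 0 0 0 0 0'
```

```text
ee_pos: [589.3, 171.7, 98.5]
ft_force: [0.0, -0.5, -0.9]
time_s: 56.7
ee_pos: [589.0, 171.7, 98.2]
tool_rot: [3.137, -0.0, 1.516]
ft_force: [0.2, 0.2, 6.6]
grip_width: 14.8
grip_force: 29.3
time_s: 56.9
ee_pos: [589.1, 171.7, 98.2]
tool_rot: [3.137, -0.0, 1.516]
ft_force: [0.2, -0.2, 6.6]
grip_width: 14.7
grip_force: 29.3
```

```bash
python3 -m jog '-1 -.22 .01 0 0 0 0;-1 -.22 .01 0 0 0 0;-1 -.43 -.05 0 0 0 0;-1 -.42 -.13 0 0 0 0;-1 0 0 0 0 0 0'; python3 -m jog '-1 0 0 0 0 0 0;-1 0 0 0 0 0 0'|egrep 'ee|ft'
```

```text
time_s: 57.4
ee_pos: [520.6, 161.5, 98.1]
tool_rot: [-3.14, 0.002, 1.515]
ft_force: [-1.5, -0.9, 6.4]
grip_width: 15.0
grip_force: 30.7
ee_pos: [524.3, 163.2, 98.1]
ft_force: [-0.1, -0.7, 8.1]
```

```bash
python3 -m jog '-1 -.39 -.2 0 0 0 0;-1 -.35 -.26 0 0 0 0;-1 -.3 -.32 0 0 0 0;-1 -.24 -.36 0 0 0 0;-1 -.17 -.4 0 0 0 0'|egrep 'ee|ft|width'; python3 -m jog '-1 -.1 -.42 0 0 0 0;-1 -.02 -.44 0 0 0 0;-1 0 0 0 0 0 0;-1 0 0 0 0 0 0;-1 0 0 0 0 0 0'|egrep 'ee|ft|width'
```

```text
ee_pos: [453.5, 86.7, 98.1]
ft_force: [4.2, -0.6, 5.0]
grip_width: 14.9
ee_pos: [447.5, 42.9, 98.1]
ft_force: [0.4, -0.2, 10.1]
grip_width: 15.2
```

```bash
python3 -m jog '-1 .03 -.43 0 0 0 0;-1 .12 -.42 0 0 0 0;-1 .2 -.39 0 0 0 0;-1 .26 -.35 0 0 0 0;-1 .32 -.3 0 0 0 0'|egrep 'ee|ft|width'; python3 -m jog '-1 .36 -.24 0 0 0 0;-1 .4 -.17 0 0 0 0;-1 0 0 0 0 0 0;-1 0 0 0 0 0 0;-1 0 0 0 0 0 0'|egrep 'ee|ft|width'
```

```text
ee_pos: [494.5, -50.2, 98.1]
ft_force: [4.1, 7.3, 3.8]
grip_width: 14.8
ee_pos: [532.0, -70.6, 98.1]
ft_force: [1.3, 1.7, 6.5]
grip_width: 14.9
```

```bash
python3 -m jog '-1 .42 -.1 0 0 0 0;-1 .44 -.03 0 0 0 0;-1 .43 .04 0 0 0 0;-1 .42 .13 0 0 0 0;-1 .39 .2 0 0 0 0'|egrep 'ee|ft|width'; python3 -m jog '-1 .35 .26 0 0 0 0;-1 .3 .32 0 0 0 0;-1 0 0 0 0 0 0;-1 0 0 0 0 0 0;-1 0 0 0 0 0 0'|egrep 'ee|ft|width'
```

```text
ee_pos: [635.5, -60.2, 98.2]
ft_force: [-1.2, 0.3, 7.7]
grip_width: 14.9
ee_pos: [668.8, -31.8, 98.2]
ft_force: [3.0, -1.3, 5.7]
grip_width: 14.8
```

```bash
python3 -m jog '-1 .23 .37 0 0 0 0;-1 .17 .41 0 0 0 0;-1 .1 .42 0 0 0 0;-1 .02 .44 0 0 0 0;-1 -.05 .43 0 0 0 0'|egrep 'ee|ft|width'; python3 -m jog '-1 -.13 .42 0 0 0 0;-1 -.2 .39 0 0 0 0;-1 -.26 .35 0 0 0 0;-1 0 0 0 0 0 0;-1 0 0 0 0 0 0'|egrep 'ee|ft|width';python3 -m jog '-1 -.32 .3 0 0 0 0;-1 -.36 .24 0 0 0 0;-1 -.36 .17 0 0 0 0;-1 -.2 .05 0 0 0 0;-1 -.2 .03 0 0 0 0'|egrep 'ee|ft|width';python3 -m jog '-1 0 0 0 0 0 0;-1 0 0 0 0 0 0;-1 0 0 0 0 0 0'
```

```text
ee_pos: [694.9, 72.4, 98.3]
ft_force: [6.8, -0.4, 1.9]
grip_width: 14.5
ee_pos: [662.0, 134.8, 98.3]
ft_force: [4.1, 5.5, 2.7]
grip_width: 14.7
ee_pos: [589.3, 171.6, 98.2]
ft_force: [2.4, 3.3, 5.6]
grip_width: 14.9
time_s: 62.4
ee_pos: [588.8, 171.7, 98.2]
tool_rot: [3.139, -0.002, 1.516]
ft_force: [-1.2, 3.3, 9.6]
grip_width: 15.3
grip_force: 32.1
```

```bash
python3 -m jog '0 0 0 0 0 0 0;0 0 0 0 0 0 0;0 0 0 0 0 0 0;0 0 0 0 0 0 0;0 0 0 0 0 0 0'|egrep 'ft|grip'; python3 -m jog '0 0 0 .3 0 0 0;0 0 0 .7 0 0 0;0 0 0 .7 0 0 0;0 0 -.5 .5 0 0 0;0 0 -1 0 0 0 0';python3 -m jog '0 -.2 -1 0 0 0 0;0 -.2 -1 0 0 0 0;0 0 -1 0 0 0 0;0 0 0 0 0 0 0;0 0 0 0 0 0 0'
python3 - <<'E'
from h import *
o=get_obs(); print(o["ee_pos"],o["tool_rot"]); d=cam("wrist"); cv2.imwrite("pics/e.png",d["frame"][:,:,::-1])
a=-0.1425; ex=np.array([np.cos(a),np.sin(a)]); ey=np.array([-np.sin(a),np.cos(a)])
for k in (-75,-25,25): print("expect",(np.array([570,47.6])+k*ey).round(1),proj(d,[[*(np.array([570,47.6])+k*ey),66]]).round())
hsv=cv2.cvtColor(np.ascontiguousarray(d["frame"]),cv2.COLOR_RGB2HSV)
h=hsv[...,0].astype(int); m=((hsv[...,1]>110)&((h<10)|(h>170))&(hsv[...,2]>80)).astype(np.uint8)
n,l,s,c=cv2.connectedComponentsWithStats(m)
for i in range(1,n):
    if s[i,4]>12: print("red",c[i].round(),s[i,4],ray(d,[c[i]],66)[0].round(1),ray(d,[c[i]],126)[0].round(1))
y=((h>17)&(h<32)&(hsv[...,1]>150)&(hsv[...,2]>120)); p=np.argwhere(y)[:,::-1]; print("link?",len(p), cv2.minAreaRect(ray(d,p,13)[:,:2].astype(np.float32)) if len(p)>50 else "")
E
```

```text
ft_force: [-0.1, 0.9, -0.6]
grip_width: 42.5
grip_force: 0.0
time_s: 63.4
ee_pos: [592.2, 100.9, 211.9]
tool_rot: [3.13, -0.006, 1.524]
ft_force: [1.2, -0.5, -0.2]
grip_width: 42.6
grip_force: 0.0
time_s: 63.9
ee_pos: [569.6, -54.6, 208.1]
tool_rot: [3.138, 0.001, 1.512]
ft_force: [-0.0, 1.6, 0.4]
grip_width: 42.6
grip_force: 0.0
[569.64048623 -54.55209023 208.09717274] [3.13791185e+00 8.45643918e-04 1.51166162e+00]
expect [559.3 -26.6] [[309. 161.]]
expect [566.4  22.9] [[313. 110.]]
expect [573.6  72.3] [[317.  52.]]
red [458. 216.] 26 [713.8 -95.1  66. ] [684. -71. 126.]
red [478. 233.] 561 [ 737.3 -116.4   66. ] [702.6 -87.8 126. ]
link? 0
```

Run:
```python
from h import *
d=cam("wrist"); a=-0.1425; M=np.array([[np.cos(a),-np.sin(a)],[np.sin(a),np.cos(a)]])
hsv=cv2.cvtColor(np.ascontiguousarray(d["frame"]),cv2.COLOR_RGB2HSV); h=hsv[...,0].astype(int)
m=((hsv[...,1]>90)&(h<16)&(hsv[...,2]>60)).astype(np.uint8); m[:,:250]=0; m[:,380:]=0; m[230:]=0
n,l,s,c=cv2.connectedComponentsWithStats(m)
for i in range(1,n):
    if s[i,4]>8: print(c[i].round(),s[i,4],s[i,2:4],((ray(d,[c[i]],66)[0][:2]-[570,47.6])@M).round(1))
t=cam("top"); hs=cv2.cvtColor(np.ascontiguousarray(t["frame"]),cv2.COLOR_RGB2HSV); hh=hs[...,0]
y=((hh>17)&(hh<32)&(hs[...,1]>170)&(hs[...,2]>130)); y[:,:190]=0;y[:,300:]=0;y[:150]=0;y[280:]=0; p=np.argwhere(y)[:,::-1]; print("link",len(p),cv2.minAreaRect(ray(t,p,13)[:,:2].astype(np.float32)))
r=((hh<6)|(hh>174))&(hs[...,1]>170)&(hs[...,2]>90); r[:,:230]=0;r[:,340:]=0;r[:120]=0;r[280:]=0; p=np.argwhere(r)[:,::-1]; print("crank",len(p),ray(t,[p.mean(0)],120) if len(p) else "")
```

```text
[319.  36.] 27 [7 7] [ 0.1 40.2]
[289.  51.] 74 [ 9 13] [-26.   25.9]
[318.  47.] 108 [35  6] [-0.4 31.4]
[348.  56.] 87 [12 13] [27.3 26.5]
[317.  68.] 45 [7 9] [ 0.2 14.6]
[314.  98.] 50 [ 7 10] [ -0.2 -12. ]
[286. 109.] 56 [ 7 12] [-26.2 -24. ]
[313. 111.] 84 [33  5] [ -0.9 -23.7]
[341. 113.] 71 [10 12] [ 27.  -23.6]
[313. 124.] 39 [7 8] [  0.1 -35.7]
[311. 153.] 38 [6 8] [  0.2 -64. ]
[285. 163.] 43 [ 7 10] [-25.3 -76.2]
[336. 167.] 60 [10 10] [ 27.3 -75.6]
[308. 170.] 67 [31  4] [ -0.7 -81.2]
[309. 178.] 16 [5 4] [  0.6 -89.9]
[264. 225.] 32 [ 9 10] [ -44.2 -145.9]
[275. 228.] 16 [8 5] [ -32.5 -147.8]
[356. 227.] 17 [6 5] [  55.3 -139.9]
[375. 227.] 11 [5 5] [  76.2 -137.5]
[284. 228.] 10 [6 3] [ -21.8 -147. ]
link 167 ((374.2619323730469, 316.7047119140625), (29.2845516204834, 105.02290344238281), 18.65719985961914)
crank 3 [[584.11363623 167.85929079 120.        ]]
```

All three lids are within about 1.5 mm of home, the link is centred in the tray, and the crank is back by the post. Handing in.

```bash
python3 -c "
from plant import *; print(finish_job())"
```

```text
the job is handed in; nothing more can be done
None
```

The job is handed in: all three painted lids present are home in the jig, the yellow link lies flat in the tray, and the wheel has made one full anticlockwise turn with the crank back beside the post; no verdict came back.

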